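Basket from the spring-flap cleaning tank to the drip hook

ROBOT

A 6-joint arm with a two-finger parallel gripper is mounted at the origin on a cart in front of the work surface, level with it; the furniture and walls round the work are solid. World frame = base frame: x ahead of the robot, y to its left, z up, the work surface at z = 0. Lengths are in m, angles in rad, forces in N, time in s.
With the tool pointing down it reaches from about 0.35 to 0.975 m from the base axis. Payload 4.9 kg.
Tool frame: the origin (TCP) lies midway between the tips of the shut fingers; the grasp point (between the pads) lies 19 mm behind it; z points along the fingers, y is the direction in which the jaws open and shut (so a half turn about z gives the same grasp; the last joint's range is limited). The gripper opens to 85 mm and grips with 20 to 120 N. Pads are 22 mm wide; open, the fingers measure 114 mm over their backs; the gripper's body (76 mm by 85 mm) begins 54 mm behind the grasp point. The pads swing forward as they close: fully open they stand 13 mm farther back than shut.
Start: joints at [1.102, 0.053, 1.613, -0, 1.476, -0.119], TCP at [0.214, 0.587, 0.231] pointing down, gripper open.
Joint ranges: [-3.01, 3.01], [-1.01, 2.22], [0.06, 2.58], [-1.02, 4.17], [0.09, 2.62], [-3.14, 3.14]. Speed limits (rad/s): [2.57, 2.57, 3.14, 3.14, 3.14, 3.14].

INTERFACE

Orientations are given as a rotation vector (axis times angle).
In Python, from station import ctrl gives the robot as it stands.
- The arm moves only by the tool play_rows, never from a script. Its argument "motion" is a list that holds one entry, the list of rows, each a list of 7 numbers: the closure, from -1 (fully open) to 1 (shut), then the shift along the tool's x, y, z in cm, then the turn, a rotation vector about the tool's x, y, z in degrees. A call has 1 to 20 rows; each row is the pose to reach, as a shift and turn from the pose measured when the call began, along the tool's axes at that moment; what a row does not reach only later rows make up. A row lasts 1/8 s, in which the tool goes at most 62.5 mm and 10.7 degrees, less where a joint would pass 70% of its speed; a pose out of reach is approached as far as the arm can. A call with a gripper value outside its range is refused whole. The fingers move at their own pace and stop on an object; "newtons" is the grip in N (left out, the last holds). Time passes only in rows, so rows that repeat a pose let the fingers close. It gives the time, the measured TCP pose, the force and the opening at its end, in the units of the state.
- ctrl.get_obs(): the state, without advancing time (a new reading comes with each control period).
- ctrl.get_image(name): name is "side" or "top"; returns a dict with "color" (384x512x3 uint8, red, green, blue), "mtx" (3x3 intrinsics, pixels), "T" (4x4, takes a point from camera to world coordinates). Camera axes: x right, y up, looking along -z (the intrinsics and any distortion apply to the point x, -y, -z); pixel columns grow to the right and rows downward; lengths in m; the calibration is good to about 2 mm. A picture is of the moment at which its call begins. There is no depth.
- ctrl.finish_job(): hands the job in, once; it reports no verdict.
The state is a dict: "t": time; "q": joint angles; "dq": joint speeds; "effort": joint torques, N m; "tool_pos": TCP position; "tool_rot": TCP orientation; "contact_force": force on the tool from outside, world axes, zero at the start; "wrist_torque": the same for the moment, N m; "opening": finger opening in m.
Only numpy, scipy, OpenCV 4.12 (cv2) and the standard library are available. Lean on these libraries where they do the work, as an engineer would, in place of code of your own. Each camera call takes 0.05 s, during which the arm holds its last target.

TASK

Lift the wire basket out of the small cleaning tank: its sprung flap falls shut by itself, so keep it open with the back of the hand while you reach in and take the basket by its handle. The handle has to be free for the hook, so first stand the basket upright on the bench, clear of the tank, and let go of it; then take it again and hang it by its handle on the hook of the drip stand, and leave it hanging there at rest with the tank's flap shut. Do not shift or knock over the two bottles, the wooden clamp handle and the white tablet.

Things in the scene. Friction and masses are not known exactly. Their poses are not given: they have to be found in the camera images.
- tank: Fixed steel tank, outside 112 (x) x 206 (y) mm. Origin: centre of its underside; x points from the front wall (faces right, world -y) to the hinge at the rear (left), y along its length. Inside 100 x 194 mm, floor 12 mm up; front wall 131 mm high, rear 104 mm, sides slope between. Guide rails 16 mm wide, 46 mm high along front and rear keep fingers from the basket's body. Yaw 1.2 to 1.8 rad.
- flap (a joint): Flap over the tank, clear sheet in a steel frame, 200 mm wide, 4 mm thick: 0 rad shut, 1.75 rad fully open. Hinge along the tank's y axis at the rear. Shut, it rises towards the front at 15 degrees (0.26 rad) and overhangs the front wall by 22 mm; the lip opens up and over towards the hinge, to the left. Spring and weight always close it: pushing the lip open takes 1.5 to 3 N.
- flap_lip (a point): Middle of the flap's front lip, a round steel rod of 8 mm diameter along the flap's whole width, 136 mm from the hinge line; it moves with the flap.
- flap_hinge (a point): Middle of the flap's hinge line, 53 mm behind the tank's centre and 107 mm above the bench; x, y and z axes are those of the tank.
- basket: Loose wire basket, 0.12 to 0.22 kg: open body 44 (x) x 170 (y) x 36 (z) mm, walls 3 mm. Origin: centre of its underside; y along its length, z up. It stands in the tank within 9 mm of the centre, its length along the tank's y axis; there only its handle can be gripped. On the bench it can be gripped across its 44 mm body, 70 mm from the middle, leaving the handle free.
- handle_bar (a point): Middle of the top bar of the basket's handle, 96 mm above the underside. The handle is one round wire, 8 mm thick, in the basket's y-z plane: a bar 26 mm long along y, whose ends run into two legs that splay down to 30 mm either side of the middle at the rim. The opening under the bar is 56 mm high, 18 mm wide at the top and 50 mm at the rim.
- drip_stand: Fixed steel drip stand: foot 100 mm diameter, 12 mm high; post 16 mm diameter, 200 mm high. Origin: centre of the foot's underside. From the post, 170 mm above the bench, a round arm 8 mm thick runs along the stand's -x axis (towards the robot, within 0.3 rad) and ends in an upturned tip 81 mm from the post's axis.
- hook_seat (a point): Point on top of the hook's arm, 55 mm out from the post's axis and 174 mm above the bench; the underside of the handle bar rests about here. x axis points to the post, along the arm.
- hook_tip (a point): Top of the hook's upturned tip, 81 mm out from the post's axis and 188 mm above the bench.
- brown_bottle: Loose bystander: amber glass bottle with black cap, 41 mm diameter, 98 mm high; origin at the centre of its underside.
- flux_bottle: Loose bystander: translucent bottle with pale cap, 46 mm diameter, 102 mm high; origin at the centre of its underside.
- ring_clamp: Loose bystander: turned wooden clamp handle lying on the bench, 114 x 25 x 22 mm; origin under its middle.
- borax_cone: Loose bystander: flat round white tablet, 43 mm diameter, 15 mm high; origin at the centre of its underside.
There are look-alikes about, which are no part of the job. What is shaped like the drip_stand but yellow is not meant.

How it is judged:
By the outcome, as a careful person would: the job done as asked, in the order asked, and still so for the second after the job is handed in, with the robot touching nothing.
It also fails if it takes over 67 s, if anything falls off the work surface, if the arm or the gripper's body presses on something with over 40 N, if the wrist force passes 120 N, or if a joint passes its speed limit or range.

## Working session

There is one attempt and no reset: what is moved stays moved. The work goes in short steps, Python scripts to look and compute and a tool call to move; the robot and the scene stay as the last step left them, time stands still between calls to the robot, and variables do not carry over. Pictures are saved under pics/ and viewed, and the job is handed in when it is done.

Besides the shell and the picture viewer there is one more tool, called after ">>>" by a JSON object that holds its "name" and its "arguments". play_rows: Moves the arm, as the interface text tells. Its arguments: {"type":"object","properties":{"motion":{"type":"array"},"newtons":{"type":"number"}},"required":["motion"]}

```bash
mkdir -p pics; ls
python3 - <<'E'
from station import ctrl
import cv2,numpy as np
o=ctrl.get_obs()
for k,v in o.items(): print(k,np.round(v,4))
for n in("side","top"):
    im=ctrl.get_image(n); cv2.imwrite(f"pics/{n}0.png",im["color"][:,:,::-1]); print(n,im["mtx"],np.round(im["T"],4),[k for k in im])
    np.savez(f"{n}0.npz",**im)
E
```

```text
pics
t 0.0
q [ 1.102   0.0533  1.6143  0.      1.476  -0.119 ]
dq [-0.0009 -0.0022  0.0019 -0.0002 -0.0008  0.0003]
effort [ 1.50000e-03 -3.93689e+01 -3.70177e+01 -1.00000e-04  7.10000e-03
  0.00000e+00]
tool_pos [0.2139 0.5866 0.2301]
tool_rot [-5.4660e-01 -3.0931e+00  3.0000e-03]
contact_force [ 0.7052 -0.08   -0.0567]
wrist_torque [ 0.0533  0.0445 -0.0423]
opening 0.0852
side [[487.89899576   0.         256.02373986]
 [  0.         487.89899576 188.24976613]
 [  0.           0.           1.        ]] [[-0.9819  0.141  -0.1262  0.4066]
 [-0.1891 -0.7019  0.6867  0.9033]
 [ 0.0082  0.6981  0.7159  1.1676]
 [ 0.      0.      0.      1.    ]] ['color', 'mtx', 'T']
top [[403.99123941   0.         253.53346754]
 [  0.         403.99123941 199.39167491]
 [  0.           0.           1.        ]] [[ 6.0000e-04  9.8910e-01 -1.4710e-01  3.7370e-01]
 [-1.0000e+00  1.4000e-03  5.6000e-03 -7.9300e-02]
 [ 5.7000e-03  1.4710e-01  9.8910e-01  1.4945e+00]
 [ 0.0000e+00  0.0000e+00  0.0000e+00  1.0000e+00]] ['color', 'mtx', 'T']
```

View pics/side0.png

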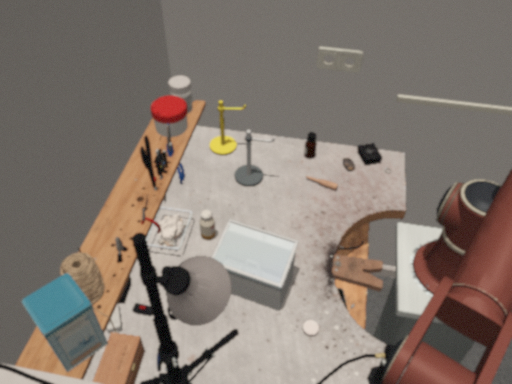

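View pics/top0.png

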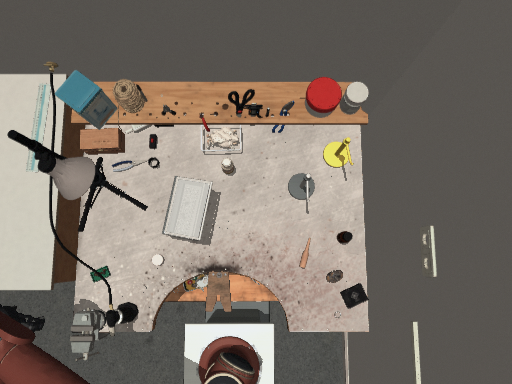

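The side view shows the tank at (255,255), the grey stand at (250,175) with its hook towards the robot, and the yellow decoy at (222,145). The bottles are at (207,225) and (311,145), the clamp at (322,183), and the tablet at (311,328). I'll zoom in next.

Run:
```python
import cv2,numpy as np
s=cv2.imread("pics/side0.png");t=cv2.imread("pics/top0.png")
def z(im,x0,x1,y0,y1,f,n):
    c=cv2.resize(im[y0:y1,x0:x1],None,fx=f,fy=f,interpolation=cv2.INTER_CUBIC)
    for i in range(x0,x1,10): cv2.putText(c,str(i),(int((i-x0)*f),8),0,.3,(0,0,255),1); cv2.line(c,(int((i-x0)*f),10),(int((i-x0)*f),14),(0,0,255),1)
    for i in range(y0,y1,10): cv2.putText(c,str(i),(0,int((i-y0)*f)+4),0,.3,(0,0,255),1)
    cv2.imwrite(n,c)
z(s,190,310,120,300,3.3,"pics/sz.png")
z(s,195,310,210,300,6,"pics/szt.png")
z(t,150,240,140,260,5,"pics/tz.png")
z(t,270,370,120,310,3.1,"pics/tz2.png")
```

```text
(no output)
```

View pics/szt.png

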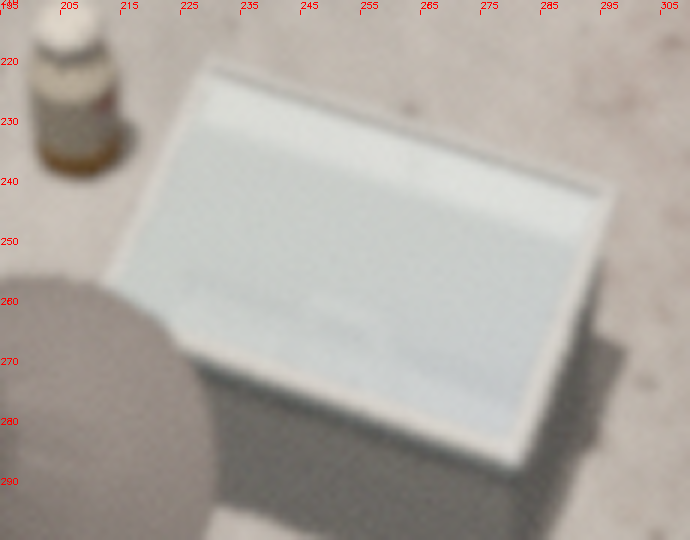

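View pics/tz.png

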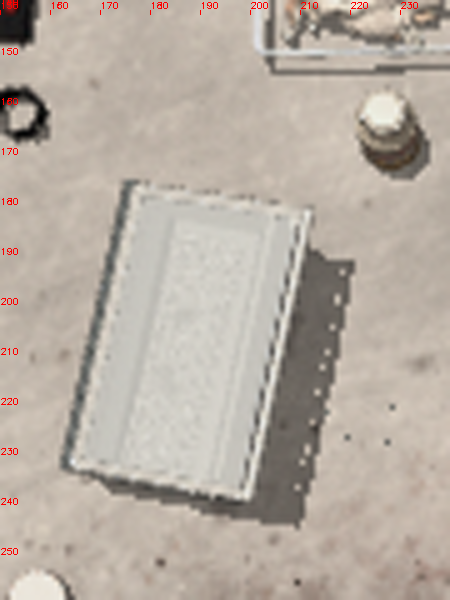

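View pics/sz.png

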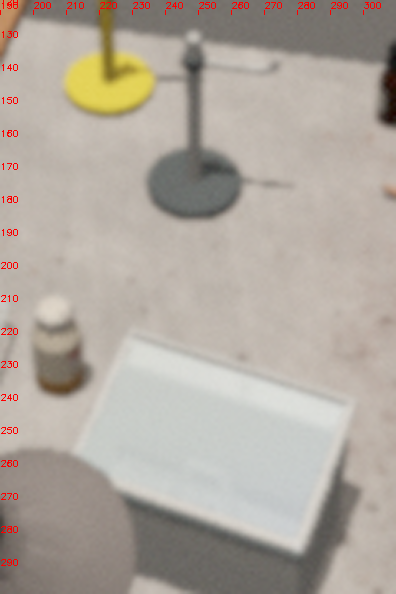

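View pics/tz2.png

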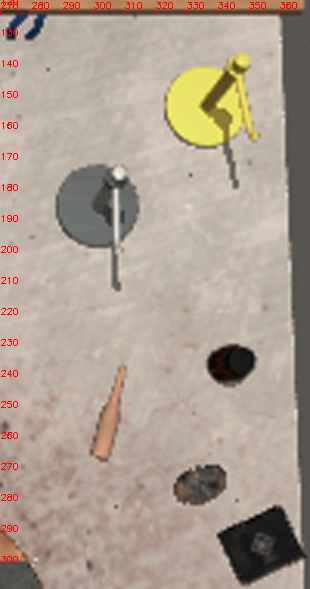

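```bash
cat > h.py <<'E'
import numpy as np,cv2
from scipy.optimize import least_squares
from scipy.spatial.transform import Rotation as R
C={}
for n in("side","top"):
    d=np.load(f"{n}0.npz"); C[n]=(d["mtx"],d["T"])
def proj(n,P):
    K,T=C[n]; P=np.atleast_2d(P); p=(P-T[:3,3])@T[:3,:3]; p=p*[1,-1,-1]
    u=p@K.T; return u[:,:2]/u[:,2:]
def ray(n,uv,z):
    K,T=C[n]; d=np.linalg.inv(K)@[uv[0],uv[1],1]; d=T[:3,:3]@(d*[1,-1,-1]); o=T[:3,3]
    return o+d*(z-o[2])/d[2]
def tri(obs): # [(cam,uv)]
    f=lambda X:np.concatenate([proj(n,X)[0]-uv for n,uv in obs])
    r=least_squares(f,[.4,0,.1]); return r.x, r.fun
def T2(p,P):
    c,s=np.cos(p[2]),np.sin(p[2]); P=np.atleast_2d(P)
    return np.c_[p[0]+c*P[:,0]-s*P[:,1],p[1]+s*P[:,0]+c*P[:,1],P[:,2]]
def flap(th,r,y,zoff=0):
    a=.2618+th
    return [0.053-r*np.cos(a)+zoff*np.sin(a),y,0.107+r*np.sin(a)+zoff*np.cos(a)]
E
python3 - <<'E'
from h import *
obs=[("top",(212,181.6),flap(0,.140,-.1)),("top",(199.6,240),flap(0,.140,.1)),
("side",(229.2,220.3),flap(0,.14,-.1)),("side",(297,241.7),flap(0,.14,.1)),("side",(281.3,287.8),flap(0,0,.1))]
for s in (1,-1):
    f=lambda p:np.concatenate([proj(n,T2(p,np.array(P)*[1,s,1]))[0]-uv for n,uv,P in obs])
    r=least_squares(f,[.45,.15,1.5]); print(s,r.x,np.round(r.fun,1))
print("stand foot top",ray("top",(300.8,186.3),.012),ray("side",(249.0,175),.012))
print("post top",tri([("top",(308.2,176)),("side",(248.5,131))]))
print("arm tip",ray("top",(308,200),.184),tri([("top",(308,200.5)),("side",(273,139.5))]))
for n,uv,z in [("top",(340,238.5),.0),("top",(348,236),.098),("top",(226,161.5),.102),("top",(226,169),0),("top",(157.5,260),.015),("top",(302,268),.011),("top",(310,237),.011),("side",(211,214),.102),("side",(311,135),.098)]: print(n,uv,ray(n,uv,z))
E
```

```text
1 [0.55326434 0.15371575 1.39090371] [-0.2 -0.4  0.6 -0.7 -0.1 -0.4  1.3 -0.7 -0.4  1.5]
-1 [0.50874614 0.04479467 4.05925203] [  1.5  -0.7 -23.2 -12.5  -0.1  -2.  -18.   21.3  33.  -43.9]
stand foot top [ 0.64381298 -0.26397439  0.012     ] [ 0.64557238 -0.26216422  0.012     ]
post top (array([ 0.64571883, -0.26531428,  0.20005936]), array([-0.01859219, -0.57319819,  0.53039666,  0.13963324]))
arm tip [ 0.56684389 -0.26543463  0.184     ] (array([ 0.5677135 , -0.26628136,  0.17788092]), array([-0.00654071, -0.49036019,  0.45459655,  0.10721285]))
top (340, 238.5) [ 0.45047153 -0.40701277  0.        ]
top (348, 236) [ 0.45406585 -0.41344935  0.098     ]
top (226, 161.5) [0.71599568 0.01017639 0.102     ]
top (226, 169) [0.71199476 0.01642603 0.        ]
top (157.5, 260) [0.3716307 0.2595596 0.015    ]
top (302, 268) [ 0.34325101 -0.26344122  0.011     ]
top (310, 237) [ 0.4552909  -0.29469388  0.011     ]
side (211, 214) [0.70266074 0.00927654 0.102     ]
side (311, 135) [ 0.45839744 -0.4104357   0.098     ]
```

Run:
```python
from h import *
print("lamp",tri([("top",(70,178)),("side",(195,290))]))
p=[.5533,.1537,1.391]
for n,(x0,x1,y0,y1,f) in {"side":(215,295,225,290,8),"top":(160,215,175,242,8)}.items():
    im=cv2.imread(f"pics/{n}0.png")[y0:y1,x0:x1]
    c=cv2.resize(im,None,fx=f,fy=f,interpolation=cv2.INTER_CUBIC).astype(float)
    lo,hi=np.percentile(c,10),np.percentile(c,90)
    g=c-cv2.GaussianBlur(c,(0,0),40); c=np.clip(128+g*5,0,255).astype(np.uint8)
    P=T2(p,[[0,-.013,.108],[0,.013,.108],[0,-.03,.048],[0,.03,.048]])
    for u in proj(n,P): cv2.circle(c,(int((u[0]-x0+.5)*f),int((u[1]-y0+.5)*f)),4,(0,0,255),1)
    cv2.imwrite(f"pics/{n}_enh.png",c); print(n,proj(n,P))
```

```text
lamp (array([0.60519684, 0.43053953, 0.37792544]), array([-0.07391732, -1.88802539,  1.2171614 ,  0.33225279]))
side [[247.27929895 259.62434894]
 [256.41345804 262.5814962 ]
 [241.64543819 270.71050916]
 [262.04590739 277.45919987]]
top [[184.62738005 203.2447379 ]
 [183.0891055  210.58307536]
 [188.29383024 200.94730381]
 [184.90513708 217.20458147]]
```

View pics/side_enh.png

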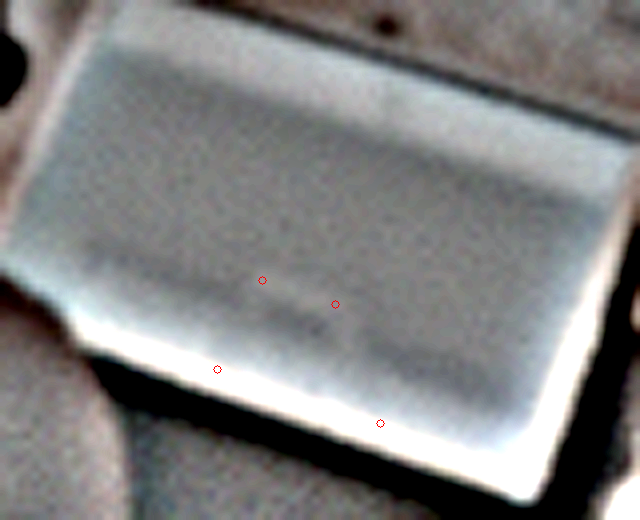

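View pics/top_enh.png

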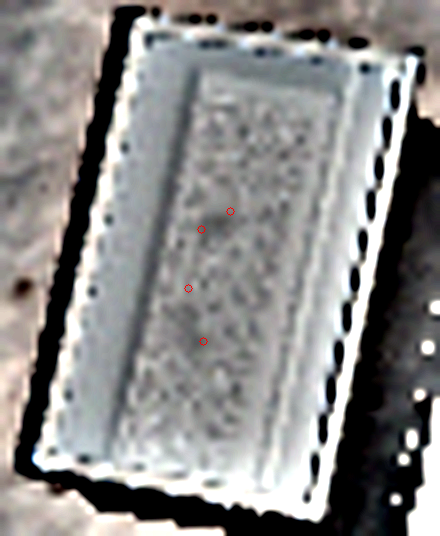

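```bash
cat >> h.py <<'E'
TANK=[.5533,.1537,1.391]
def flapangle(x,z,ph,half):
    # hand outline in tank xz plane; ph>0: body leans to front(-x)
    ax=np.array([-np.sin(ph),np.cos(ph)]); n=np.array([np.cos(ph),np.sin(ph)])
    best=(.2618,None)
    S=[(s,half) for s in np.arange(0,.0731,.002)]+[(.073,h) for h in np.arange(half,.0431,.002)]+[(s,.043) for s in np.arange(.073,.22,.002)]+[(0,h) for h in np.arange(-half,half,.002)]
    for s,h in S:
        P=np.array([x,z])+ax*s+n*h; d=P-[.053,.107]; r=np.hypot(*d)
        if r<.140 and r>.006:
            a=np.arctan2(d[1],-d[0])+np.arcsin(min(1,.004/r))
            if a>best[0]: best=(a,(round(s,3),round(h,3),round(r,3)))
    return best
def toolpose(x,z,ph,y=0,tank=None):
    """tank-plane -> world pos, Rotation"""
    t=TANK if tank is None else tank
    pos=T2(t,[[x,y,z]])[0]
    tx=np.array([np.cos(t[2]),np.sin(t[2]),0]); ty=np.array([-tx[1],tx[0],0]); up=np.array([0,0,1.])
    zt=tx*np.sin(ph)-up*np.cos(ph); yt=tx*np.cos(ph)+up*np.sin(ph)
    return pos,R.from_matrix(np.c_[np.cross(yt,zt),yt,zt])
def rel(o,pos,rot):
    R0=R.from_rotvec(o["tool_rot"]); d=R0.inv().apply(np.asarray(pos)-o["tool_pos"])*100
    return np.round(d,1),np.round((R0.inv()*rot).as_rotvec(degrees=True),1)
E
python3 - <<'E'
from h import *
W=[(-.16,.115,45),(-.085,.115,45),(-.08,.135,45),(-.07,.155,45),(-.055,.17,42),(-.04,.18,35),(-.025,.185,25),(-.01,.185,12),(0,.18,4),(0,.16,0),(0,.14,0),(0,.115,0),(0,.089,0)]
for i in range(len(W)-1):
  for k in (0,.5):
    w=np.array(W[i])*(1-k)+np.array(W[i+1])*k
    for half in (.0145,.03):
        a,c=flapangle(w[0],w[1],np.radians(w[2]),half); print(np.round(w,3),half,round(np.degrees(a)-15),c)
print(flapangle(0,.089,0,.03))
from station import ctrl
o=ctrl.get_obs()
pos,rot=toolpose(-.16,.115,np.radians(45)); print(pos,rel(o,pos,rot))
pos,rot=toolpose(-.16,.3,np.radians(0)); print(pos,rel(o,pos,rot))
for w in ([.25,.42,.33],[.36,.2,.33]): print(rel(o,w,rot))
E
```

```text
[-0.16   0.115 45.   ] 0.0145 0 None
[-0.16   0.115 45.   ] 0.03 0 None
[-0.122  0.115 45.   ] 0.0145 0 None
[-0.122  0.115 45.   ] 0.03 0 None
[-0.085  0.115 45.   ] 0.0145 0 None
[-0.085  0.115 45.   ] 0.03 5 (np.float64(0.022), 0.03, np.float64(0.14))
[-0.082  0.125 45.   ] 0.0145 2 (np.float64(0.012), 0.015, np.float64(0.139))
[-0.082  0.125 45.   ] 0.03 9 (np.float64(0.02), 0.03, np.float64(0.139))
[-0.08   0.135 45.   ] 0.0145 6 (np.float64(0.012), 0.015, np.float64(0.139))
[-0.08   0.135 45.   ] 0.03 13 (np.float64(0.018), 0.03, np.float64(0.139))
[-0.075  0.145 45.   ] 0.0145 11 (np.float64(0.012), 0.015, np.float64(0.138))
[-0.075  0.145 45.   ] 0.03 18 (np.float64(0.018), 0.03, np.float64(0.139))
[-0.07   0.155 45.   ] 0.0145 15 (np.float64(0.012), 0.015, np.float64(0.138))
[-0.07   0.155 45.   ] 0.03 22 (np.float64(0.016), 0.03, np.float64(0.139))
[-0.062  0.162 43.5  ] 0.0145 20 (np.float64(0.016), 0.015, np.float64(0.139))
[-0.062  0.162 43.5  ] 0.03 27 (np.float64(0.018), 0.03, np.float64(0.139))
[-0.055  0.17  42.   ] 0.0145 25 (np.float64(0.018), 0.015, np.float64(0.1
[... 2061 characters left out ...]
64(0.14))
[0.    0.115 0.   ] 0.0145 73 (np.float64(0.131), 0.043, np.float64(0.139))
[0.    0.115 0.   ] 0.03 73 (np.float64(0.131), 0.043, np.float64(0.139))
[0.    0.102 0.   ] 0.0145 73 (np.float64(0.143), 0.043, np.float64(0.138))
[0.    0.102 0.   ] 0.03 73 (np.float64(0.143), 0.043, np.float64(0.138))
(np.float64(1.5276843527357817), (np.float64(0.157), 0.043, np.float64(0.139)))
[ 0.52468733 -0.00372082  0.115     ] (array([-49.4, -44.8,  11.6]), array([-45. ,   3.8,  -9.2]))
[ 0.52468733 -0.00372082  0.3       ] (array([-49.4, -44.8,  -6.9]), array([-0.1, -0. , -9.7]))
(array([ -9.1, -14.4, -10. ]), array([-0.1, -0. , -9.7]))
(array([-27. , -31.3,  -9.9]), array([-0.1, -0. , -9.7]))
```

>>> {"name": "play_rows", "arguments": {"motion": [[[-1,-4,-7,-8,0,0,0],[-1,-9,-14.5,-10,0,0,0],[-1,-9,-14.5,-10,0,0,0],[-1,-9,-14.5,-10,0,0,-3],[-1,-15,-20,-10,0,0,-5],[-1,-21,-26,-10,0,0,-9.7],[-1,-27,-31,-10,0,0,-9.7],[0,-27,-31,-10,0,0,-9.7],[1,-32,-35,-10,0,0,-9.7],[1,-36,-38,-10,0,0,-9.7],[1,-41,-42,-10,0,0,-9.7],[1,-45,-45,-9,0,0,-9.7],[1,-49.4,-47,-7,0,0,-9.7],[1,-49.4,-47,-7,0,0,-9.7],[1,-49.4,-47,-7,0,0,-9.7],[1,-49.4,-47,-7,0,0,-9.7]]], "newtons": 60}}

```text
t: 2.1
tool_pos: [0.5168, -0.0233, 0.3019]
tool_rot: [0.281, 3.128, -0.003]
contact_force: [0.4, -0.1, 0.4]
opening: -0.0
```

Run:
```python
from h import *
from station import ctrl
o=ctrl.get_obs(); print(np.round(o["q"],3))
for w in [(-.2,.25,20),(-.2,.2,45),(-.17,.115,45),(-.085,.115,45)]:
    print(w,*rel(o,*toolpose(w[0],w[1],np.radians(w[2]))))
im=ctrl.get_image("side"); cv2.imwrite("pics/s1.png",im["color"][:,:,::-1])
```

```text
[-0.188 -0.24   1.77  -0.002  1.611 -1.58 ]
(-0.2, 0.25, 20) [-0.4 -1.9  5.2] [-20.1   0.1   0. ]
(-0.2, 0.2, 45) [-0.4 -1.9 10.2] [-45.1   0.    0.1]
(-0.17, 0.115, 45) [-0.4  1.1 18.7] [-45.1   0.    0.1]
(-0.085, 0.115, 45) [-0.4  9.6 18.7] [-45.1   0.    0.1]
```

View pics/s1.png

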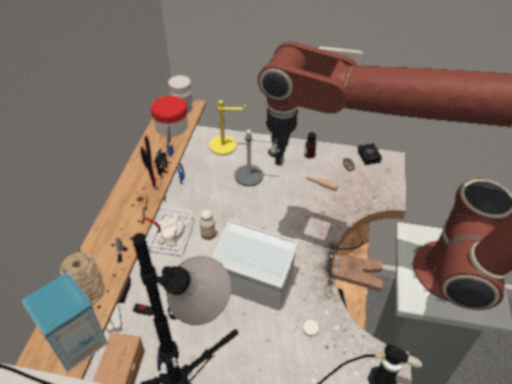

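>>> {"name": "play_rows", "arguments": {"motion": [[[1,-0.4,-2,2,-10,0,0],[1,-0.4,-2,5,-20,0,0],[1,-0.4,-2,7,-30,0,0],[1,-0.4,-2,10,-40,0,0],[1,-0.4,-2,12,-45,0,0],[1,-0.4,-2,15,-45,0,0],[1,-0.4,-1,18.7,-45,0,0],[1,-0.4,0,18.7,-45,0,0],[1,-0.4,0,18.7,-45,0,0],[1,-0.4,0,18.7,-45,0,0]]]}}

```text
t: 3.4
tool_pos: [0.5221, -0.0247, 0.1172]
tool_rot: [0.25, 2.828, 1.165]
contact_force: [0.1, -0.6, 0.6]
opening: -0.0
```

Run:
```python
from h import *
from station import ctrl
o=ctrl.get_obs(); print(np.round(o["q"],3),o["tool_pos"],o["contact_force"])
for w in [(-.085,.115,45),(-.08,.14,45),(-.07,.155,45),(-.055,.17,42),(-.04,.18,35),(-.025,.185,25),(-.01,.185,12),(-.005,.185,8)]:
    print(w,*rel(o,*toolpose(w[0],w[1],np.radians(w[2]))))
for n in("side","top"):
    im=ctrl.get_image(n); c=im["color"][:,:,::-1]; cv2.imwrite(f"pics/{n}2.png",c)
    x0,x1,y0,y1=(190,330,130,300) if n=="side" else (150,280,140,260)
    cv2.imwrite(f"pics/{n}2z.png",cv2.resize(c[y0:y1,x0:x1],None,fx=3.5,fy=3.5,interpolation=cv2.INTER_CUBIC))
```

```text
[-0.562  0.043  1.972  0.716  1.501 -2.15 ] [ 0.52212357 -0.02466399  0.11715248] [ 0.09647813 -0.62030881  0.64160609]
(-0.085, 0.115, 45) [0.1 6.7 6.9] [-0.2  0.2  0.3]
(-0.08, 0.14, 45) [0.1 8.8 5.5] [-0.2  0.2  0.3]
(-0.07, 0.155, 45) [ 0.1 10.5  5.1] [-0.2  0.2  0.3]
(-0.055, 0.17, 42) [ 0.1 12.7  5.1] [2.8 0.2 0.3]
(-0.04, 0.18, 35) [ 0.1 14.4  5.5] [9.8 0.2 0.3]
(-0.025, 0.185, 25) [ 0.1 15.9  6.2] [19.8  0.2  0.2]
(-0.01, 0.185, 12) [ 0.1 16.9  7.2] [32.8  0.2  0.2]
(-0.005, 0.185, 8) [ 0.1 17.3  7.6] [36.8  0.2  0.2]
```

View pics/side2z.png

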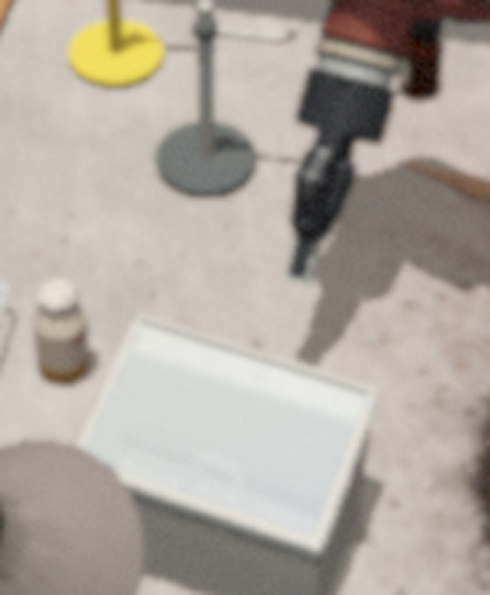

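View pics/top2z.png

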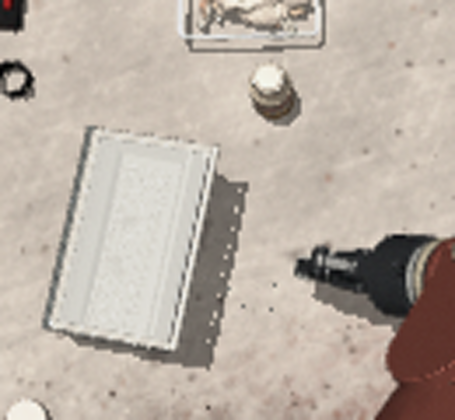

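>>> {"name": "play_rows", "arguments": {"motion": [[[1,0.1,4,4,0,0,0],[1,0.1,6.7,6.9,0,0,0],[1,0.1,6.7,6.9,0,0,0],[1,0.1,7.8,6.2,0,0,0],[1,0.1,8.8,5.5,0,0,0],[1,0.1,9.7,5.3,0,0,0],[1,0.1,10.5,5.1,0,0,0],[1,0.1,10.5,5.1,0,0,0],[1,0.1,10.5,5.1,0,0,0]]]}}

```text
t: 4.62
tool_pos: [0.5416, 0.0823, 0.1559]
tool_rot: [0.252, 2.826, 1.161]
contact_force: [-1.2, -5.5, 2.1]
opening: -0.0003
```

Run:
```python
from h import *
from station import ctrl
o=ctrl.get_obs(); print(np.round(o["q"],3),o["tool_pos"],o["contact_force"])
for w in [(-.055,.17,42),(-.04,.18,35),(-.025,.185,25),(-.01,.185,12),(-.005,.185,8)]:
    print(w,*rel(o,*toolpose(w[0],w[1],np.radians(w[2]))))
for n in("side",):
    im=ctrl.get_image(n); c=im["color"][:,:,::-1]; cv2.imwrite(f"pics/{n}3.png",c)
    x0,x1,y0,y1=(190,330,130,300) if n=="side" else (150,280,140,260)
    cv2.imwrite(f"pics/{n}3z.png",cv2.resize(c[y0:y1,x0:x1],None,fx=3.5,fy=3.5,interpolation=cv2.INTER_CUBIC))
```

```text
[-0.36  -0.054  1.994  0.776  1.426 -1.962] [0.54163356 0.08229685 0.15587194] [-1.20092532 -5.5244014   2.06983223]
(-0.055, 0.17, 42) [0.1 2.2 0.2] [2.7 0.4 0.2]
(-0.04, 0.18, 35) [0.1 4.  0.6] [9.7 0.4 0.2]
(-0.025, 0.185, 25) [0.1 5.4 1.3] [19.7  0.4  0.2]
(-0.01, 0.185, 12) [0.1 6.5 2.3] [32.7  0.4  0.1]
(-0.005, 0.185, 8) [0.1 6.8 2.7] [36.7  0.4  0.1]
```

View pics/side3z.png

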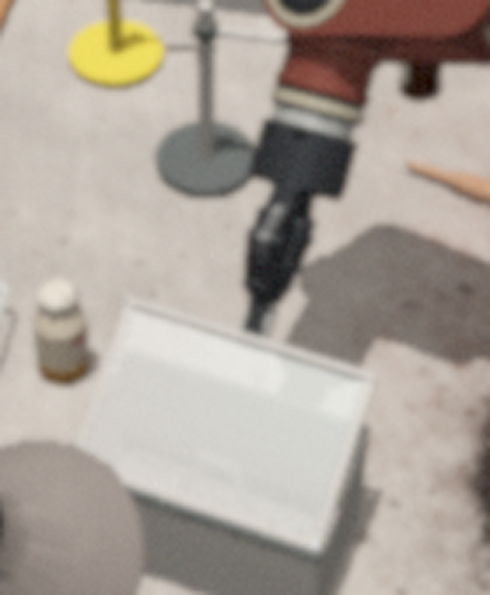

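>>> {"name": "play_rows", "arguments": {"motion": [[[1,0.1,1.1,0.1,1,0,0],[1,0.1,2.2,0.2,3,0,0],[1,0.1,3.1,0.4,6,0,0],[1,0.1,4,0.6,10,0,0],[1,0.1,4.7,1,15,0,0],[1,0.1,5.4,1.3,20,0,0],[1,0.1,5.4,1.3,20,0,0],[1,0.1,5.4,1.3,20,0,0]]]}}

```text
t: 5.68
tool_pos: [0.549, 0.1288, 0.1845]
tool_rot: [0.272, 3.012, 0.66]
contact_force: [0.4, -2.8, 0.6]
opening: -0.0002
```

Run:
```python
from h import *
from station import ctrl
o=ctrl.get_obs(); print(np.round(o["q"],3),o["tool_pos"],o["contact_force"])
for w in [(-.01,.185,12),(-.005,.185,8),(0,.185,8),(-.01,.175,15),(-.005,.15,12)]:
    print(w,*rel(o,*toolpose(w[0],w[1],np.radians(w[2]))))
for n in("side","top"):
    im=ctrl.get_image(n); c=im["color"][:,:,::-1]; cv2.imwrite(f"pics/{n}4.png",c)
    x0,x1,y0,y1=(190,330,130,300) if n=="side" else (150,280,140,260)
    cv2.imwrite(f"pics/{n}4z.png",cv2.resize(c[y0:y1,x0:x1],None,fx=3.5,fy=3.5,interpolation=cv2.INTER_CUBIC))
```

```text
[-0.115 -0.129  1.913  0.443  1.343 -1.604] [0.54897763 0.12876087 0.18454276] [ 0.42609211 -2.84354164  0.61085235]
(-0.01, 0.185, 12) [0.  1.4 0.6] [12.8  0.4  0. ]
(-0.005, 0.185, 8) [0.  1.9 0.8] [16.8  0.5  0. ]
(0, 0.185, 8) [0.  2.3 1. ] [16.8  0.5  0. ]
(-0.01, 0.175, 15) [0.  1.  1.5] [9.8 0.4 0. ]
(-0.005, 0.15, 12) [0.1 0.4 4. ] [12.8  0.4  0. ]
```

View pics/side4z.png

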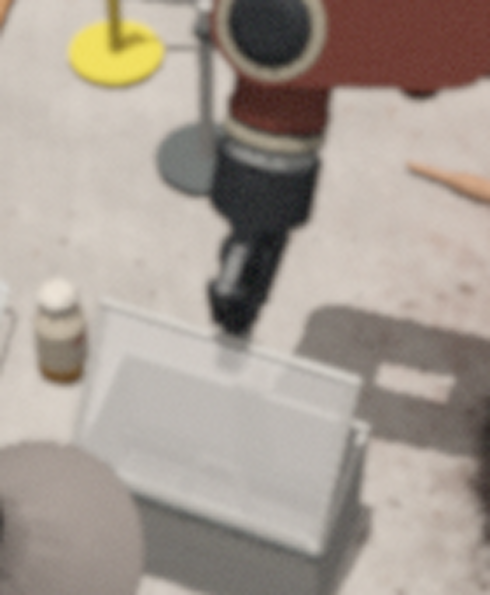

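View pics/top4z.png

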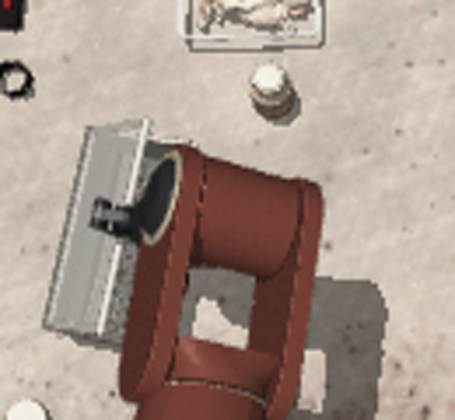

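>>> {"name": "play_rows", "arguments": {"motion": [[[1,0,0.7,0.3,6,0,0],[1,0,1.6,0.7,14,0,0],[0.4,0,1.9,0.8,15,0,0],[0,0,1.9,0.8,15,0,0],[-0.5,0,1.9,0.8,15,0,0],[-1,0,1.9,0.8,15,0,0],[-1,0,1.9,0.8,15,0,0],[-1,0,1.9,0.8,15,0,0]]]}}

```text
t: 6.78
tool_pos: [0.5523, 0.1482, 0.1841]
tool_rot: [0.284, 3.096, 0.264]
contact_force: [0.6, -3.0, 2.3]
opening: 0.0857
```

Run:
```python
from h import *
from station import ctrl
o=ctrl.get_obs(); print(np.round(o["q"],3),o["tool_pos"],o["contact_force"],o["opening"])
for w in [(0,.165,8),(0,.145,8)]:
    print(w,*rel(o,*toolpose(w[0],w[1],np.radians(w[2]))))
for n in("side","top"):
    im=ctrl.get_image(n); c=im["color"][:,:,::-1]; cv2.imwrite(f"pics/{n}5.png",c)
    x0,x1,y0,y1=(190,330,130,300) if n=="side" else (150,280,140,260)
    cv2.imwrite(f"pics/{n}5z.png",cv2.resize(c[y0:y1,x0:x1],None,fx=3.5,fy=3.5,interpolation=cv2.INTER_CUBIC))
```

```text
[ 0.051 -0.085  1.836  0.169  1.349 -1.371] [0.5523159  0.1481657  0.18408249] [ 0.58641461 -2.9549217   2.29998291] 0.08568874012499678
(0, 0.165, 8) [0.  0.2 2. ] [ 1.8  0.3 -0.2]
(0, 0.145, 8) [ 0.  -0.1  3.9] [ 1.8  0.3 -0.2]
```

View pics/side5z.png

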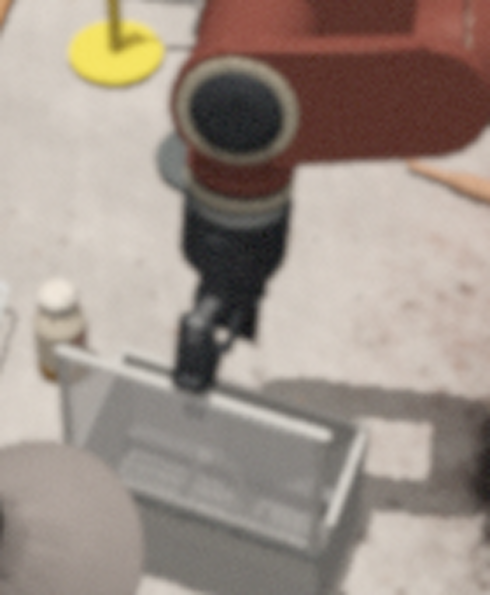

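View pics/top5z.png

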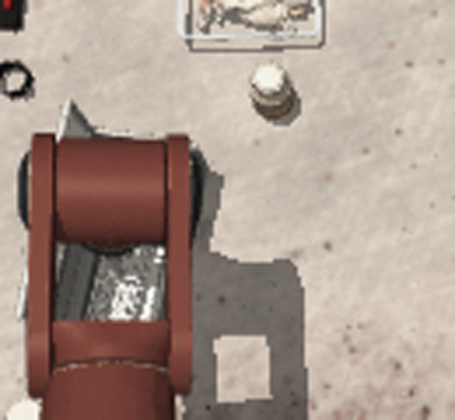

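Run:
```python
from h import *
n="side";x0,x1,y0,y1,f=205,295,225,295,8
c=cv2.imread("pics/side5.png")[y0:y1,x0:x1]
c=cv2.resize(c,None,fx=f,fy=f,interpolation=cv2.INTER_CUBIC).astype(float)
g=c-cv2.GaussianBlur(c,(0,0),60); c=np.clip(128+g*2.5,0,255).astype(np.uint8)
P=T2(TANK,[[0,-.013,.108],[0,.013,.108],[0,-.03,.048],[0,.03,.048]]+[[a,b,.048] for a in(-.022,.022) for b in(-.085,.085)])
for u in proj(n,P): cv2.circle(c,(int((u[0]-x0+.5)*f),int((u[1]-y0+.5)*f)),4,(0,0,255),1)
cv2.imwrite("pics/e5.png",c)
```

```text
(no output)
```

View pics/e5.png

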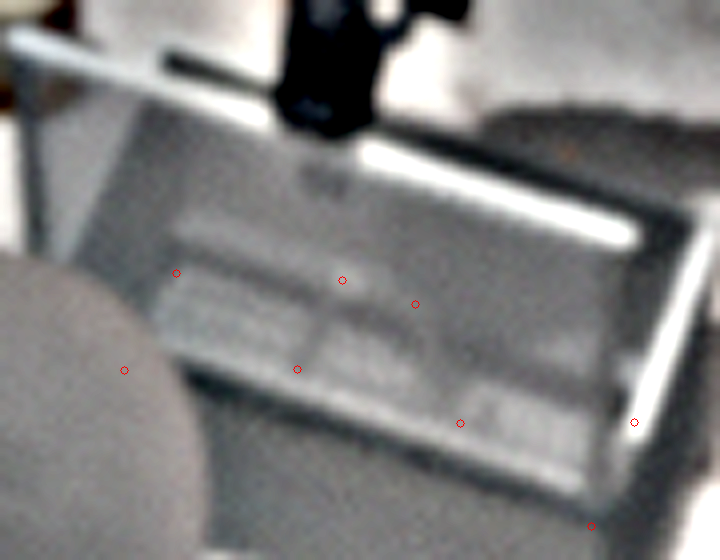

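>>> {"name": "play_rows", "arguments": {"motion": [[[-1,0,0.2,1,1,0,0],[-1,0,0.2,2,1.8,0,0],[-1,0,0,3,1.8,0,0],[-1,0,-0.1,3.9,1.8,0,0],[-1,0,-0.1,3.9,1.8,0,0],[-0.6,0,-0.1,3.9,1.8,0,0],[-0.3,0,-0.1,3.9,1.8,0,0],[0,0,-0.1,3.9,1.8,0,0],[0,0,-0.1,3.9,1.8,0,0],[0,0,-0.1,3.9,1.8,0,0]]]}}

```text
t: 8.12
tool_pos: [0.5538, 0.1538, 0.1457]
tool_rot: [0.285, 3.102, 0.215]
contact_force: [0.1, -2.6, 0.5]
opening: 0.043
```

Run:
```python
from h import *
from station import ctrl
o=ctrl.get_obs(); print(np.round(o["q"],3),o["tool_pos"],o["contact_force"],o["opening"])
for w in [(0.002,.12,8),(0.002,.09,8)]:
    print(w,*rel(o,*toolpose(w[0],w[1],np.radians(w[2]))))
for n in("side","top"):
    im=ctrl.get_image(n); c=im["color"][:,:,::-1]; cv2.imwrite(f"pics/{n}6.png",c)
    x0,x1,y0,y1=(190,330,130,300) if n=="side" else (150,280,140,260)
    cv2.imwrite(f"pics/{n}6z.png",cv2.resize(c[y0:y1,x0:x1],None,fx=3.5,fy=3.5,interpolation=cv2.INTER_CUBIC))
```

```text
[ 0.076 -0.037  1.854  0.138  1.285 -1.348] [0.55376456 0.15382975 0.1457195 ] [ 0.10008957 -2.58100856  0.53410926] 0.043028925475557186
(0.002, 0.12, 8) [ 0.1 -0.2  2.6] [-0.   0.4 -0.2]
(0.002, 0.09, 8) [ 0.1 -0.6  5.5] [-0.   0.4 -0.2]
```

View pics/side6z.png

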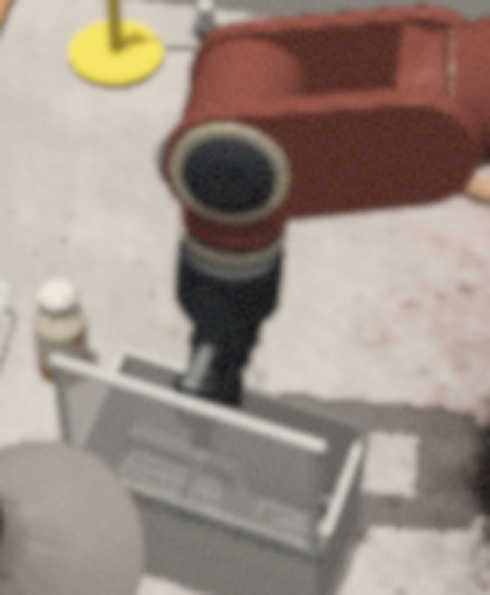

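>>> {"name": "play_rows", "arguments": {"motion": [[[0,0.1,-0.1,1,0,0,0],[0,0.1,-0.2,2,0,0,0],[0,0.1,-0.2,2.6,0,0,0],[0,0.1,-0.2,2.6,0,0,0]]]}}

```text
t: 8.72
tool_pos: [0.5521, 0.1554, 0.118]
tool_rot: [0.285, 3.106, 0.214]
contact_force: [-0.6, -2.3, -0.9]
opening: 0.0427
```

>>> {"name": "play_rows", "arguments": {"motion": [[[0,0,-0.1,1,0,0,0],[0,0,-0.3,2,0,0,0],[0,0,-0.4,2.8,0,0,0],[0,0,-0.4,2.8,0,0,0]]]}}

```text
t: 9.22
tool_pos: [0.5529, 0.1552, 0.0915]
tool_rot: [0.284, 3.105, 0.213]
contact_force: [-4.7, -4.4, 9.9]
opening: 0.0429
```

Run:
```python
from h import *
from station import ctrl
o=ctrl.get_obs(); print(np.round(o["q"],3),o["tool_pos"],o["contact_force"],o["opening"])
for n in("side","top"):
    im=ctrl.get_image(n); c=im["color"][:,:,::-1]; cv2.imwrite(f"pics/{n}7.png",c)
    x0,x1,y0,y1=(190,330,130,300) if n=="side" else (150,280,140,260)
    cv2.imwrite(f"pics/{n}7z.png",cv2.resize(c[y0:y1,x0:x1],None,fx=3.5,fy=3.5,interpolation=cv2.INTER_CUBIC))
```

```text
[ 0.079  0.025  1.89   0.142  1.19  -1.359] [0.55289267 0.1552332  0.0914755 ] [-4.65476087 -4.37655819  9.87126322] 0.04294009211889259
```

View pics/side7z.png

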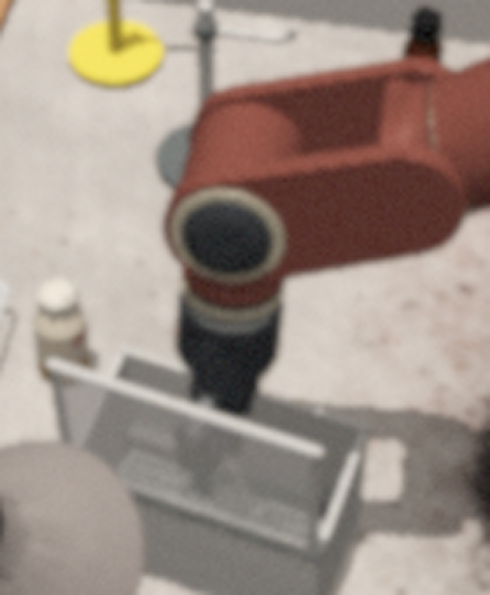

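View pics/top7z.png

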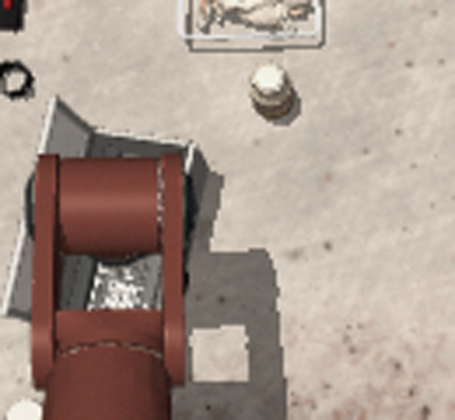

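>>> {"name": "play_rows", "arguments": {"motion": [[[0.4,0,0,0,0,0,0],[0.7,0,0,0,0,0,0],[1,0,0,0,0,0,0],[1,0,0,0,0,0,0],[1,0,0,0,0,0,0],[1,0,0,0,0,0,0]]], "newtons": 80}}

```text
t: 10.07
tool_pos: [0.5526, 0.1552, 0.091]
tool_rot: [0.285, 3.105, 0.213]
contact_force: [-0.9, -3.3, -0.7]
opening: 0.0049
```

>>> {"name": "play_rows", "arguments": {"motion": [[[1,0,0.2,-1,0,0,0],[1,0,0.4,-3,0,0,0],[1,0,0.4,-3,0,0,0],[1,0,0.4,-3,0,0,0]]]}}

```text
t: 10.58
tool_pos: [0.5532, 0.1552, 0.1225]
tool_rot: [0.284, 3.103, 0.214]
contact_force: [-0.5, -2.4, -1.6]
opening: 0.0051
```

Run:
```python
from h import *
from station import ctrl
o=ctrl.get_obs(); print(np.round(o["q"],3),o["tool_pos"],o["contact_force"],o["wrist_torque"],o["opening"])
for n in("side","top"):
    im=ctrl.get_image(n); c=im["color"][:,:,::-1]; cv2.imwrite(f"pics/{n}8.png",c)
    x0,x1,y0,y1=(190,330,130,300) if n=="side" else (150,280,140,260)
    cv2.imwrite(f"pics/{n}8z.png",cv2.resize(c[y0:y1,x0:x1],None,fx=3.5,fy=3.5,interpolation=cv2.INTER_CUBIC))
```

```text
[ 0.079 -0.012  1.871  0.139  1.244 -1.351] [0.55321589 0.15520338 0.12250399] [-0.53768515 -2.42250806 -1.58146303] [-0.23073005  0.04607968 -0.03580551] 0.005140451295376482
```

View pics/side8z.png

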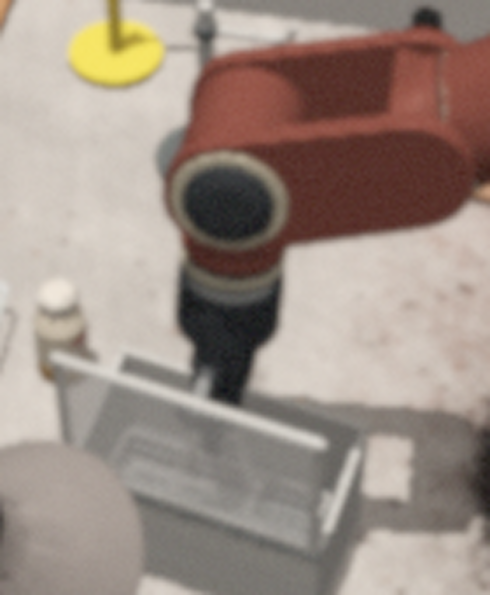

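View pics/top8z.png

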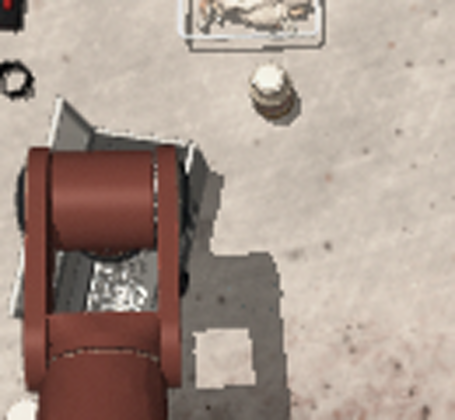

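>>> {"name": "play_rows", "arguments": {"motion": [[[1,0,0.2,-1.5,0,0,0],[1,0,0.5,-3.5,0,0,0],[1,0,0.8,-5.5,0,0,0],[1,0,1,-7,0,0,0],[1,0,1.2,-8.5,0,0,0],[1,0,1.4,-10,0,0,0],[1,0,1.4,-10,0,0,0]]]}}

```text
t: 11.55
tool_pos: [0.5531, 0.1554, 0.2244]
tool_rot: [0.284, 3.102, 0.214]
contact_force: [-0.5, -2.2, -0.2]
opening: 0.0054
```

```bash
cat > snap.py <<'E'
import sys
from h import *
from station import ctrl
o=ctrl.get_obs(); print(np.round(o["q"],3),np.round(o["tool_pos"],4),np.round(o["contact_force"],2),np.round(o["wrist_torque"],2),round(o["opening"],4),o["t"])
k=sys.argv[1]
for n in sys.argv[2].split(","):
    im=ctrl.get_image(n); c=im["color"][:,:,::-1]; cv2.imwrite(f"pics/{n}{k}.png",c)
    x0,x1,y0,y1=eval(sys.argv[3]) if len(sys.argv)>3 else ((190,330,130,300) if n=="side" else (150,280,140,260))
    cv2.imwrite(f"pics/{n}{k}z.png",cv2.resize(c[y0:y1,x0:x1],None,fx=3.5,fy=3.5,interpolation=cv2.INTER_CUBIC))
E
python3 snap.py 9 side,top
```

```text
[ 0.08  -0.104  1.782  0.133  1.422 -1.326] [0.5531 0.1554 0.2244] [-0.52 -2.19 -0.17] [-0.44  0.07  0.04] 0.0054 11.55
```

View pics/side9z.png

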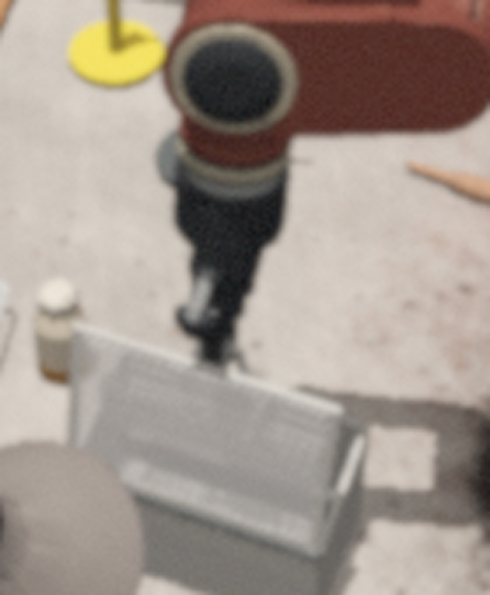

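View pics/top9z.png

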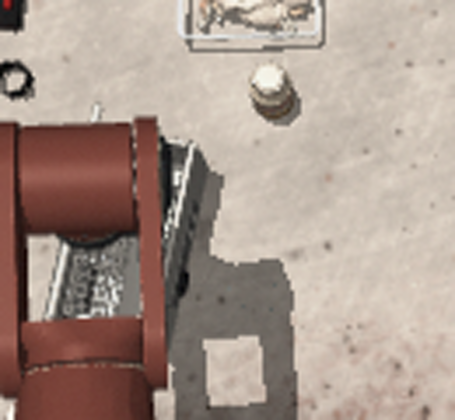

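>>> {"name": "play_rows", "arguments": {"motion": [[[1,0,0.2,-1.5,0,0,0],[1,0,0.5,-3.5,0,0,0],[1,0,0.8,-5.5,0,0,0],[1,0,1.1,-7.5,0,0,0],[1,0,1.3,-9.5,0,0,0],[1,0,1.6,-11.5,0,0,0],[1,0,1.7,-12.5,0,0,0],[1,0,1.7,-12.5,0,0,0],[1,0,1.7,-12.5,0,0,0]]]}}

```text
t: 12.78
tool_pos: [0.5515, 0.1551, 0.3477]
tool_rot: [0.285, 3.106, 0.213]
contact_force: [-0.4, -0.2, -1.5]
opening: 0.0052
```

```bash
python3 snap.py 10 side,top
```

```text
[ 0.079 -0.153  1.625  0.132  1.631 -1.298] [0.5515 0.1551 0.3477] [-0.43 -0.16 -1.48] [-0.14 -0.01 -0.06] 0.0052 12.775
```

View pics/side10z.png

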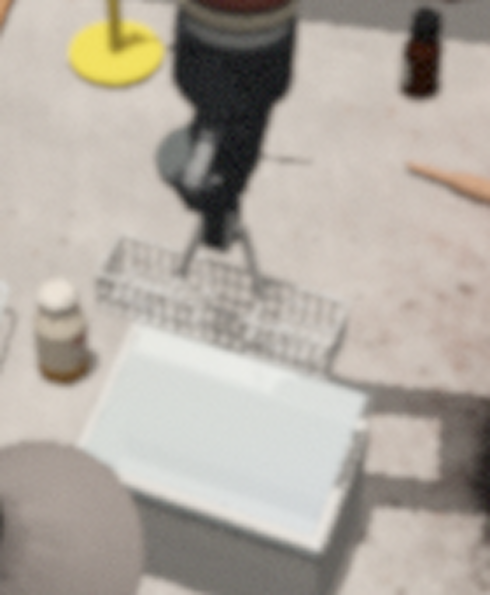

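View pics/top10z.png

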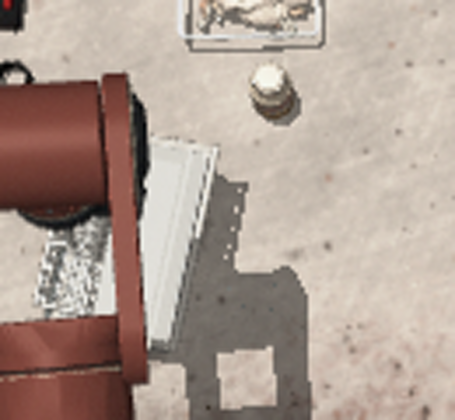

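```bash
cat >> h.py <<'E'
def basket_pts():
    return np.array([[a*.022,b*.085,z] for z in(-.060,-.096) for a in(-1,1) for b in(-1,1)]+[[0,b*.013,0] for b in(-1,1)])
E
python3 - <<'E'
from h import *
from station import ctrl
o=ctrl.get_obs()
Rt=R.from_rotvec(o["tool_rot"]); g=o["tool_pos"]+Rt.apply([0,0,-.019])
M=Rt.as_matrix(); B=R.from_matrix(np.c_[M[:,1],M[:,0],-M[:,2]])
print(np.degrees(np.arccos(-M[2,2])),g)
c=cv2.imread("pics/side10.png"); f=3.5;x0,x1,y0,y1=190,330,130,300
c=cv2.resize(c[y0:y1,x0:x1],None,fx=f,fy=f,interpolation=cv2.INTER_CUBIC)
for t,col in((0,(0,0,255)),(8,(0,255,0)),(16,(255,0,0))):
    for s in(1,):
        Bt=B*R.from_euler("y",s*t,degrees=True)
        for u in proj("side",g+Bt.apply(basket_pts())): cv2.circle(c,(int((u[0]-x0+.5)*f),int((u[1]-y0+.5)*f)),3,col,1)
        print(t,Bt.apply([0,0,1]))
cv2.imwrite("pics/ov.png",c)
E
```

```text
7.847342373247988 [0.55089554 0.15249376 0.36623844]
0 [-0.02707099 -0.13382354  0.99063536]
8 [-0.0017363   0.00305026  0.99999384]
16 [0.02363219 0.13986468 0.98988858]
```

View pics/ov.png

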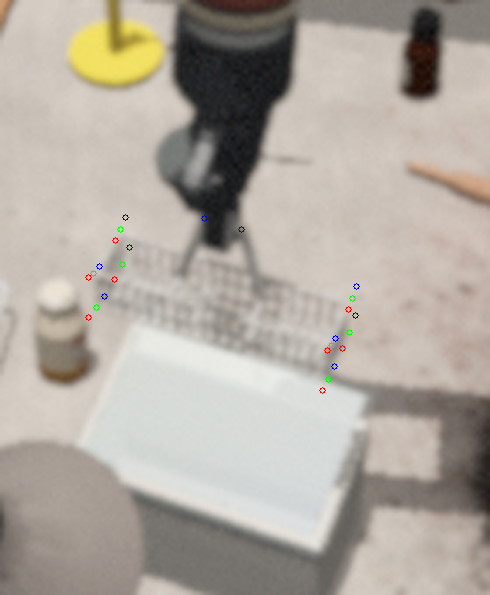

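Run:
```python
from h import *
from station import ctrl
o=ctrl.get_obs()
c=cv2.imread("pics/side10.png"); x0,x1,y0,y1=210,295,185,245
c=cv2.resize(c[y0:y1,x0:x1],None,fx=9,fy=9,interpolation=cv2.INTER_CUBIC)
for i in range(x0,x1,10): cv2.putText(c,str(i),((i-x0)*9,9),0,.35,(0,0,255),1)
for i in range(y0,y1,10): cv2.putText(c,str(i),(0,(i-y0)*9+4),0,.35,(0,0,255),1)
cv2.imwrite("pics/b10.png",c)
```

```text
(no output)
```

View pics/b10.png

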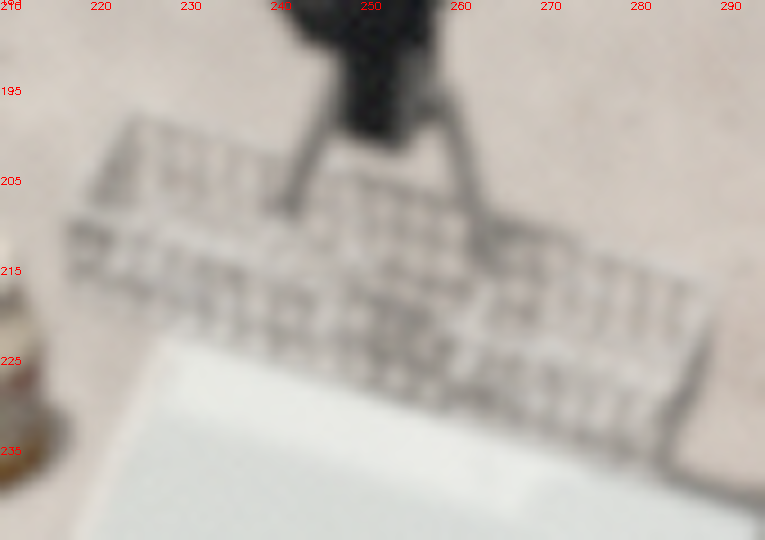

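Run:
```python
from h import *
from station import ctrl
o=ctrl.get_obs()
Rt=R.from_rotvec(o["tool_rot"]); M=Rt.as_matrix(); g=o["tool_pos"]+Rt.apply([0,0,-.019]); print(g)
# basket frame guess upright yaw
P=np.array([[-.022,-.085,-.06],[.022,-.085,-.06],[-.022,.085,-.06],[.022,.085,-.096],[.022,-.085,-.096],[0,-.03,-.06],[0,.03,-.06]])
uv=np.array([[225,198],[217.8,209.7],[289.1,217.8],[283.3,236.7],[217.8,216],[242.2,208.3],[264.2,214.4]])
B0=R.from_euler("z",1.391)
def f(p,full=False):
    B=B0*R.from_euler("zyx",p[:3],degrees=True)
    X=g+B0.apply([p[4],p[3],p[5]])+B.apply(P)
    r=proj("side",X)-uv
    return np.r_[r.ravel(),np.array(p[:3])/8,np.array(p[3:])/.004]
r=least_squares(f,np.zeros(6)); print(np.round(r.x,4)); print(np.round(r.fun[:14].reshape(-1,2),1))
```

```text
[0.55089554 0.15249376 0.36623844]
[-2.3216e+00  2.9470e-01  2.2480e+00 -2.3000e-03  2.0000e-04 -2.7000e-03]
[[-0.1 -2. ]
 [-1.  -1.4]
 [ 1.1 -2.3]
 [-0.1  2.1]
 [ 0.3  2.3]
 [-0.6  0.1]
 [ 0.6  1. ]]
```

```bash
cat > rp.py <<'E'
from h import *
from station import ctrl
o=ctrl.get_obs()
Rt=R.from_rotvec(o["tool_rot"]); B0=R.from_euler("z",1.391)
bar=o["tool_pos"]+Rt.apply([0,0,-.019])+B0.apply([.0002,-.0023,-.0027])
off=o["tool_pos"]-bar
for tgt,k in (([.54,.05,bar[2]],.35),([.50,-.12,bar[2]-.05],1),([.5,-.12,.115],1),([.5,-.12,.098],1)):
    Q=R.from_euler("z",-79.7*k,degrees=True)
    print(tgt,np.array(tgt)+Q.apply(off),*rel(o,np.array(tgt)+Q.apply(off),Q*Rt))
E
python3 rp.py
```

```text
[0.54, 0.05, np.float64(0.3635384425710434)] [0.53971294 0.05327162 0.34741637] [ -0.7 -10.1  -1.4] [ 0.1 -3.8 27.6]
[0.5, -0.12, np.float64(0.3135384425710434)] [ 0.5023937  -0.11775142  0.29741637] [ -0.1 -28.1   1.2] [  0.2 -10.9  79. ]
[0.5, -0.12, 0.115] [ 0.5023937  -0.11775142  0.09887793] [ -0.1 -30.8  20.8] [  0.2 -10.9  79. ]
[0.5, -0.12, 0.098] [ 0.5023937  -0.11775142  0.08187793] [ -0.1 -31.1  22.5] [  0.2 -10.9  79. ]
```

>>> {"name": "play_rows", "arguments": {"motion": [[[1,-0.2,-3,-0.4,0,-1.1,8],[1,-0.5,-7,-1,0,-2.5,18],[1,-0.7,-11,-1.2,0.1,-3.9,28],[1,-0.6,-15,-1,0.1,-5.2,38],[1,-0.4,-19,-0.5,0.1,-6.6,48],[1,-0.3,-22.5,0,0.1,-8,58],[1,-0.2,-25.5,0.6,0.2,-9.4,68],[1,-0.1,-28.1,1.2,0.2,-10.9,79],[1,-0.1,-28.5,4,0.2,-10.9,79],[1,-0.1,-29,8,0.2,-10.9,79],[1,-0.1,-29.6,12,0.2,-10.9,79],[1,-0.1,-30.2,16,0.2,-10.9,79],[1,-0.1,-30.6,19.2,0.2,-10.9,79],[1,-0.1,-30.8,20.8,0.2,-10.9,79],[1,-0.1,-30.8,20.8,0.2,-10.9,79],[1,-0.1,-30.8,20.8,0.2,-10.9,79]]]}}

```text
t: 14.88
tool_pos: [0.5037, -0.1178, 0.1011]
tool_rot: [2.151, 2.143, 0.146]
contact_force: [0.4, -0.4, -2.0]
opening: 0.005
```

```bash
python3 snap.py 11 side "(200,330,120,260)"; python3 snap.py 11 top "(210,330,140,260)"
```

```text
[-0.401 -0.182  2.067  0.056  1.127 -0.418] [ 0.5037 -0.1178  0.1011] [ 0.37 -0.39 -2.04] [ 0.02  0.1  -0.01] 0.005 14.875
[-0.401 -0.182  2.066  0.056  1.127 -0.418] [ 0.5039 -0.1179  0.1014] [ 0.14  0.02 -2.25] [ 0.02  0.15 -0.07] 0.0053 14.925
```

View pics/side11z.png

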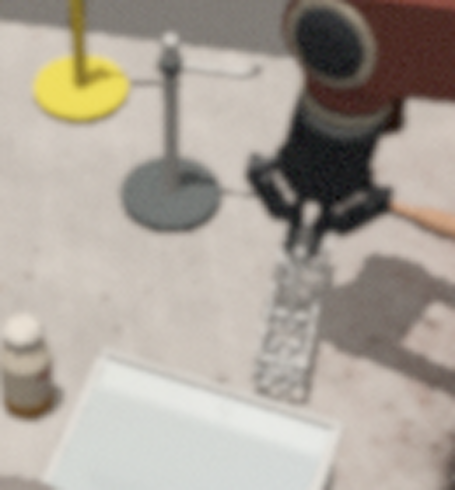

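View pics/top11.png

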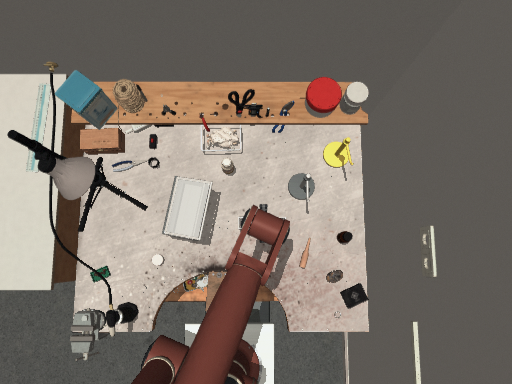

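>>> {"name": "play_rows", "arguments": {"motion": [[[1,0,-0.1,0.6,0,0,0],[1,0,-0.2,1.2,0,0,0],[1,0,-0.2,1.6,0,0,0],[1,0,-0.2,1.6,0,0,0]]]}}

```text
t: 15.48
tool_pos: [0.5036, -0.1177, 0.0844]
tool_rot: [2.152, 2.144, 0.145]
contact_force: [-0.5, 0.7, -1.8]
opening: 0.0053
```

>>> {"name": "play_rows", "arguments": {"motion": [[[1,0,0,0.2,0,0,0],[1,0,0,0.4,0,0,0],[1,0,0,0.4,0,0,0]]]}}

```text
t: 15.85
tool_pos: [0.5041, -0.1177, 0.0803]
tool_rot: [2.152, 2.144, 0.145]
contact_force: [0.7, -0.6, -1.8]
opening: 0.0053
```

>>> {"name": "play_rows", "arguments": {"motion": [[[1,0,0,0.2,0,0,0],[1,0,0,0.4,0,0,0],[1,0,0,0.4,0,0,0]]]}}

```text
t: 16.23
tool_pos: [0.507, -0.1182, 0.0788]
tool_rot: [2.149, 2.14, 0.15]
contact_force: [2.3, 1.4, 4.6]
opening: 0.005
```

>>> {"name": "play_rows", "arguments": {"motion": [[[0.6,0,0,0,0,0,0],[0.2,0,0,0,0,0,0],[-0.2,0,0,0,0,0,0],[-0.2,0,0,0,0,0,0],[-0.2,0,0,0,0,0,0],[-0.2,0,0,-3,0,0,0],[-0.2,0,0,-7,0,0,0],[-0.2,0,0,-12,0,0,0],[-0.2,0,0,-12,0,0,0]]]}}

```text
t: 17.35
tool_pos: [0.4922, -0.1188, 0.2033]
tool_rot: [2.142, 2.133, 0.155]
contact_force: [-0.1, -0.1, 1.2]
opening: 0.0512
```

```bash
python3 snap.py 12 side "(200,330,120,260)"; python3 snap.py 12 top "(210,330,140,260)"
```

```text
[-0.414 -0.328  2.009  0.055  1.317 -0.419] [ 0.4922 -0.1188  0.2033] [-0.1  -0.08  1.16] [0.02 0.06 0.  ] 0.0512 17.35
[-0.414 -0.326  2.012  0.055  1.317 -0.419] [ 0.491  -0.1182  0.2002] [-0.39 -0.37  0.14] [-0.01  0.11 -0.03] 0.0515 17.4
```

View pics/side12z.png

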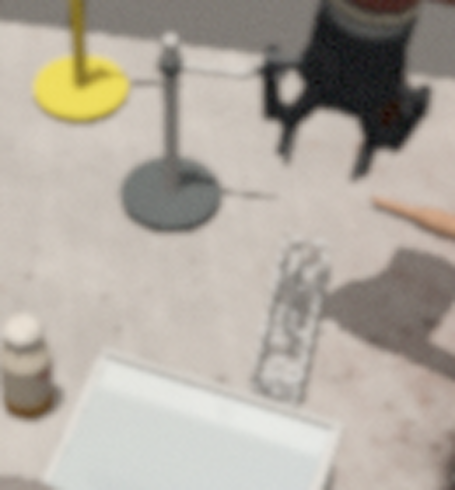

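View pics/top12z.png

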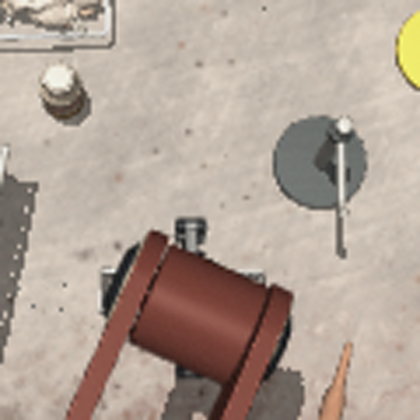

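Run:
```python
from h import *
from station import ctrl
o=ctrl.get_obs()
print(rel(o,*toolpose(0,.25,0,tank=[.42,.03,0])))
```

```text
(array([14.7, -6.2, -6.2]), array([ 8.3,  0.3, -0.2]))
```

>>> {"name": "play_rows", "arguments": {"motion": [[[-0.2,2,-2,-6,2,0,0],[-0.5,7,-6,-6,4,0,0],[-1,12,-6.2,-6.2,8.3,0.3,0],[-1,14.7,-6.2,-6.2,8.3,0.3,0],[-1,14.7,-6.2,-6.2,8.3,0.3,0]]]}}

```text
t: 18.08
tool_pos: [0.4195, 0.0312, 0.2476]
tool_rot: [-2.22, -2.219, 0.003]
contact_force: [-0.5, 0.6, -0.2]
opening: 0.0857
```

Run:
```python
from h import *
from station import ctrl
o=ctrl.get_obs(); print(o["tool_pos"],o["q"],o["t"])
for n,(x0,x1,y0,y1,f) in {"side":(255,305,180,245,9),"top":(235,290,180,240,9)}.items():
    im=ctrl.get_image(n)["color"][:,:,::-1]; cv2.imwrite(f"pics/{n}13.png",im)
    c=cv2.resize(im[y0:y1,x0:x1],None,fx=f,fy=f,interpolation=cv2.INTER_CUBIC)
    for i in range(x0,x1,5): cv2.putText(c,str(i),((i-x0)*f,9),0,.35,(0,0,255),1)
    for i in range(y0,y1,5): cv2.putText(c,str(i),(0,(i-y0)*f+4),0,.35,(0,0,255),1)
    for u in proj(n,np.array([.506,-.12,.096])+basket_pts()): cv2.circle(c,(int((u[0]-x0+.5)*f),int((u[1]-y0+.5)*f)),4,(0,0,255),1)
    cv2.imwrite(f"pics/{n}13z.png",c)
```

```text
[0.41945441 0.03119156 0.24758263] [-1.03403566e-01 -4.77229769e-01  2.03815936e+00  4.32181344e-04
  1.58411936e+00 -1.02740219e-01] 18.075
```

View pics/side13z.png

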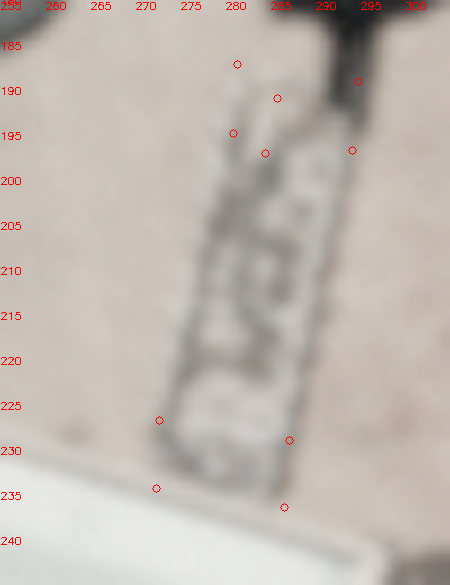

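View pics/top13z.png

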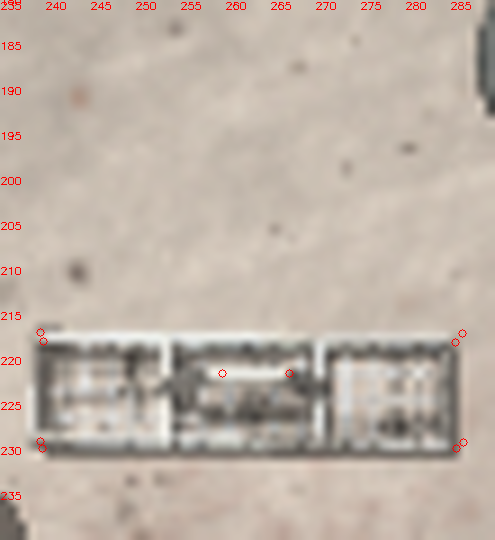

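Run:
```python
from h import *
from station import ctrl
o=ctrl.get_obs()
for z in(.15,.05,.004): print(rel(o,*toolpose(0,z,0,tank=[.505,-.047,0])))
```

```text
(array([-7.6,  8.6,  9.8]), array([-0.1, -0. , -0.2]))
(array([-7.6,  8.6, 19.8]), array([-0.1, -0. , -0.2]))
(array([-7.6,  8.6, 24.4]), array([-0.1, -0. , -0.2]))
```

>>> {"name": "play_rows", "arguments": {"motion": [[[-1,-4,4,2,0,0,0],[-1,-7.6,8.6,5,0,0,0],[-1,-7.6,8.6,9,0,0,0],[-1,-7.6,8.6,13,0,0,0],[-1,-7.6,8.6,17,0,0,0],[-1,-7.6,8.6,20,0,0,0],[-1,-7.6,8.6,22.5,0,0,0],[-1,-7.6,8.6,24.3,0,0,0],[-1,-7.6,8.6,24.3,0,0,0],[-1,-7.6,8.6,24.3,0,0,0]]]}}

```text
t: 19.42
tool_pos: [0.5057, -0.0472, 0.0058]
tool_rot: [-2.226, -2.216, 0.001]
contact_force: [0.9, 0.3, -0.6]
opening: 0.0853
```

```bash
python3 snap.py 14 side "(240,340,120,250)"; python3 snap.py 14 top "(210,330,140,260)"
```

```text
[-0.239  0.036  2.04  -0.     1.067 -0.235] [ 0.5057 -0.0472  0.0058] [ 0.93  0.3  -0.59] [ 0.03 -0.    0.02] 0.0853 19.425
[-0.239  0.035  2.04  -0.     1.067 -0.235] [ 0.506  -0.0472  0.0062] [-0.08  0.19  0.65] [0.   0.01 0.  ] 0.0854 19.475
```

View pics/side14z.png

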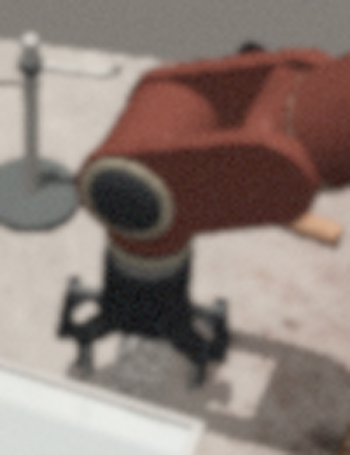

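View pics/top14z.png

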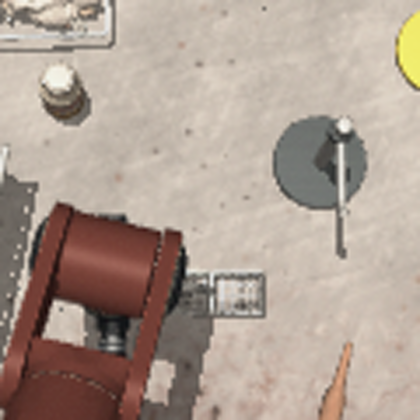

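>>> {"name": "play_rows", "arguments": {"motion": [[[-0.5,0,0,0,0,0,0],[0,0,0,0,0,0,0],[0.5,0,0,0,0,0,0],[1,0,0,0,0,0,0],[1,0,0,0,0,0,0],[1,0,0,-1,0,0,0],[1,0,0,-3,0,0,0],[1,0,0,-6,0,0,0],[1,0,0,-6,0,0,0],[1,0,0,-6,0,0,0]]], "newtons": 90}}

```text
t: 20.78
tool_pos: [0.505, -0.0468, 0.065]
tool_rot: [-2.225, -2.216, 0.002]
contact_force: [-0.8, -0.5, -2.4]
opening: 0.0425
```

```bash
python3 snap.py 15 side "(240,340,120,250)"; python3 snap.py 15 top "(210,330,140,260)"
```

```text
[-0.239 -0.061  2.02  -0.     1.185 -0.235] [ 0.505  -0.0468  0.065 ] [-0.81 -0.54 -2.41] [ 0.08  0.04 -0.02] 0.0425 20.775
[-0.239 -0.061  2.02  -0.     1.185 -0.235] [ 0.5047 -0.0467  0.0645] [-0.35  1.1  -1.99] [ 0.16 -0.04 -0.02] 0.043 20.825
```

View pics/side15z.png

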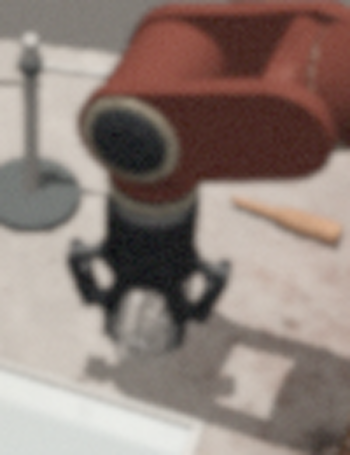

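View pics/top15z.png

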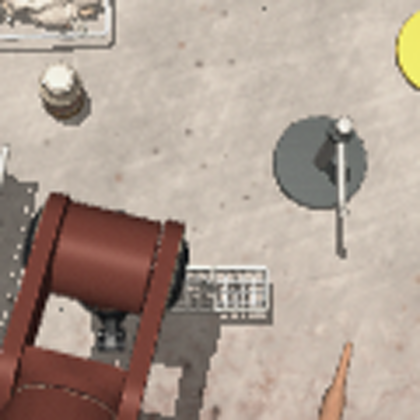

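Run:
```python
from h import *
from station import ctrl
o=ctrl.get_obs()
for w in((.47,-.12,.13),(.47,-.1925,.113),(.54,-.1925,.113),(.59,-.1925,.113)): print(w,rel(o,*toolpose(0,w[2],0,tank=[w[0],w[1],0])))
```

```text
(0.47, -0.12, 0.13) (array([-7.3, -3.5, -6.6]), array([-0.2, -0. , -0.2]))
(0.47, -0.1925, 0.113) (array([-14.6,  -3.4,  -4.9]), array([-0.2, -0. , -0.2]))
(0.54, -0.1925, 0.113) (array([-14.6,   3.6,  -4.9]), array([-0.2, -0. , -0.2]))
(0.59, -0.1925, 0.113) (array([-14.5,   8.6,  -4.9]), array([-0.2, -0. , -0.2]))
```

>>> {"name": "play_rows", "arguments": {"motion": [[[1,-1,-1.5,-3,0,0,0],[1,-4,-3,-6,0,0,0],[1,-8,-3.5,-6.6,0,0,0],[1,-12,-3.4,-5.5,0,0,0],[1,-14.6,-3.4,-4.9,0,0,0],[1,-14.6,-3.4,-4.9,0,0,0],[1,-14.6,-3.4,-4.9,0,0,0]]]}}

```text
t: 21.75
tool_pos: [0.4697, -0.1918, 0.1124]
tool_rot: [-2.222, -2.214, 0.003]
contact_force: [-0.1, -0.2, -1.5]
opening: 0.0431
```

Run:
```python
from h import *
from station import ctrl
o=ctrl.get_obs(); print(o["tool_pos"],o["contact_force"],o["wrist_torque"],o["t"])
Rt=R.from_rotvec(o["tool_rot"]);
bar=o["tool_pos"]+[0,-.073,.090]; print(bar)
S=[.645,-.2645]
for n,(x0,x1,y0,y1,f) in {"side":(235,305,120,190,9),"top":(270,330,160,240,8)}.items():
    im=ctrl.get_image(n)["color"][:,:,::-1]; cv2.imwrite(f"pics/{n}16.png",im)
    c=cv2.resize(im[y0:y1,x0:x1],None,fx=f,fy=f,interpolation=cv2.INTER_CUBIC)
    def dot(P,col):
        for u in proj(n,P): cv2.circle(c,(int((u[0]-x0+.5)*f),int((u[1]-y0+.5)*f)),4,col,1)
    dot(bar+basket_pts(),(0,0,255))
    dot(np.array([[.645-.081,-.2645,.188],[.645-.055,-.2645,.174],[.645,-.2645,.2]]),(0,255,0))
    for i in range(x0,x1,10): cv2.putText(c,str(i),((i-x0)*f,9),0,.35,(0,0,255),1)
    for i in range(y0,y1,10): cv2.putText(c,str(i),(0,(i-y0)*f+4),0,.35,(0,0,255),1)
    cv2.imwrite(f"pics/{n}16z.png",c)
```

```text
[ 0.4696929  -0.19181708  0.11243905] [-0.07183998 -0.23418695 -1.52724643] [0.13176142 0.01196892 0.0116331 ] 21.75
[ 0.4696929  -0.26481708  0.20243905]
```

View pics/side16z.png

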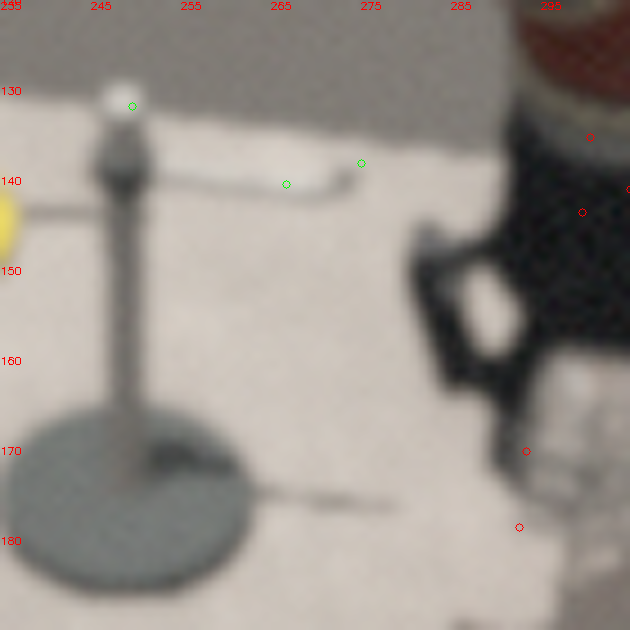

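View pics/top16z.png

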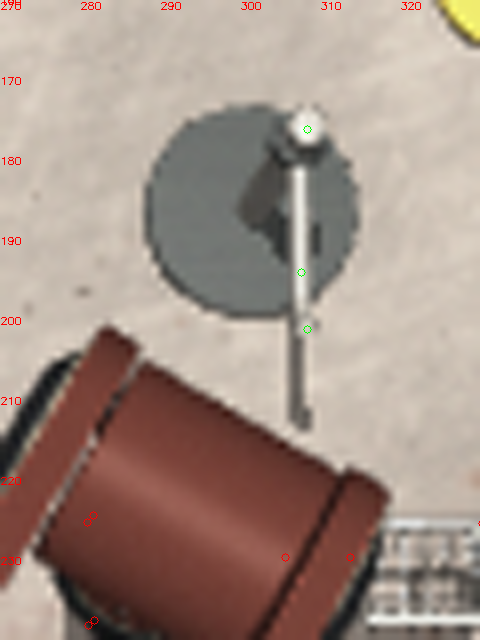

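Run:
```python
from h import *
bar=np.array([.4697,-.2648,.2024])
for n,(x0,x1,y0,y1,f) in {"top":(305,350,210,250,12),"side":(275,335,135,190,9)}.items():
    im=cv2.imread(f"pics/{n}16.png")
    c=cv2.resize(im[y0:y1,x0:x1],None,fx=f,fy=f,interpolation=cv2.INTER_CUBIC)
    for u in proj(n,bar+basket_pts()): cv2.circle(c,(int((u[0]-x0+.5)*f),int((u[1]-y0+.5)*f)),4,(0,0,255),1)
    cv2.imwrite(f"pics/{n}16y.png",c)
```

```text
(no output)
```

View pics/top16y.png

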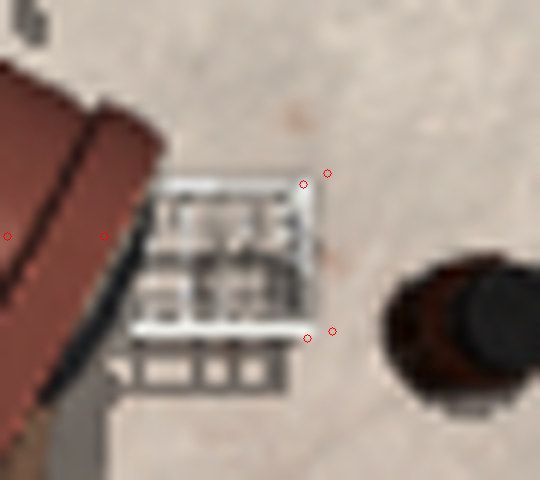

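View pics/side16y.png

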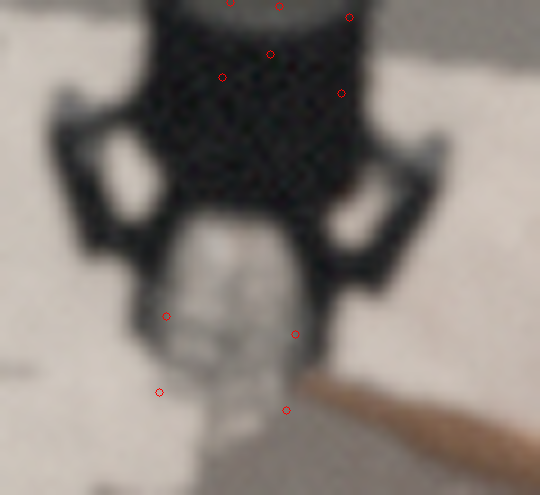

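>>> {"name": "play_rows", "arguments": {"motion": [[[1,5,0,-6,0,0,0],[1,11,0,-10,0,0,0],[1,17,0,-12,0,0,0],[1,23,0,-12,0,0,0],[1,29,0,-12,0,0,0],[1,34,0,-12,0,0,0],[1,34,0,-12,0,0,0],[1,34,0,-12,0,0,0]]]}}

```text
t: 22.85
tool_pos: [0.4712, 0.149, 0.2335]
tool_rot: [-2.22, -2.219, 0.004]
contact_force: [-0.1, -1.3, -2.7]
opening: 0.0429
```

Run:
```python
from h import *
from station import ctrl
o=ctrl.get_obs(); print(o["tool_pos"],o["contact_force"],o["wrist_torque"],o["t"])
bar=o["tool_pos"]+[0,-.073,.090]
for n,(x0,x1,y0,y1,f) in {"top":(200,270,195,255,10),"side":(200,330,110,250,4)}.items():
    im=ctrl.get_image(n)["color"][:,:,::-1]; cv2.imwrite(f"pics/{n}17.png",im)
    c=cv2.resize(im[y0:y1,x0:x1],None,fx=f,fy=f,interpolation=cv2.INTER_CUBIC)
    for u in proj(n,bar+basket_pts()): cv2.circle(c,(int((u[0]-x0+.5)*f),int((u[1]-y0+.5)*f)),4,(0,0,255),1)
    cv2.imwrite(f"pics/{n}17z.png",c)
    print(n,np.round(proj(n,bar+basket_pts()),1).tolist())
```

```text
[0.47118973 0.14897306 0.23345995] [-0.147513   -1.25186494 -2.68559257] [ 0.12601384 -0.0007589   0.01523852] 22.85
top [[228.1, 234.4], [172.1, 234.3], [228.3, 219.9], [172.6, 219.9], [228.8, 235.1], [174.4, 235.0], [228.9, 221.0], [174.8, 221.0], [202.2, 225.5], [193.2, 225.5]]
side [[303.0, 182.5], [294.2, 232.0], [286.4, 180.1], [276.0, 229.2], [302.0, 192.0], [293.3, 241.3], [285.7, 189.6], [275.5, 238.6], [292.3, 184.3], [290.8, 191.8]]
```

View pics/top17z.png

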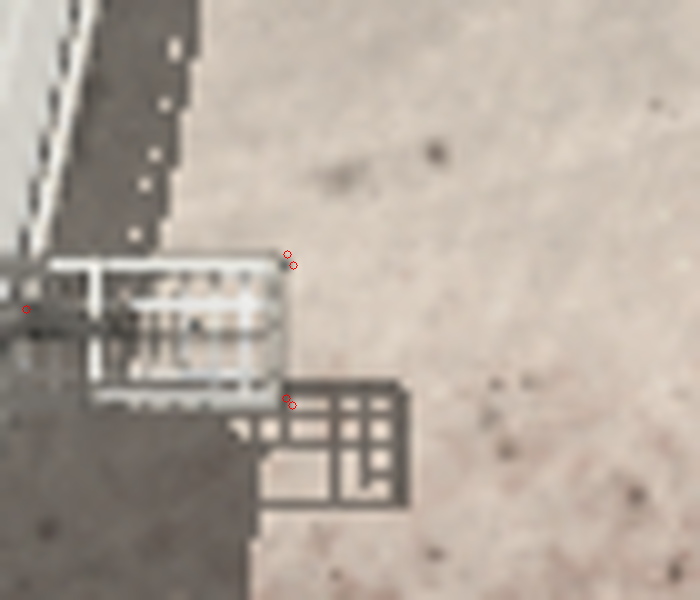

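View pics/side17z.png

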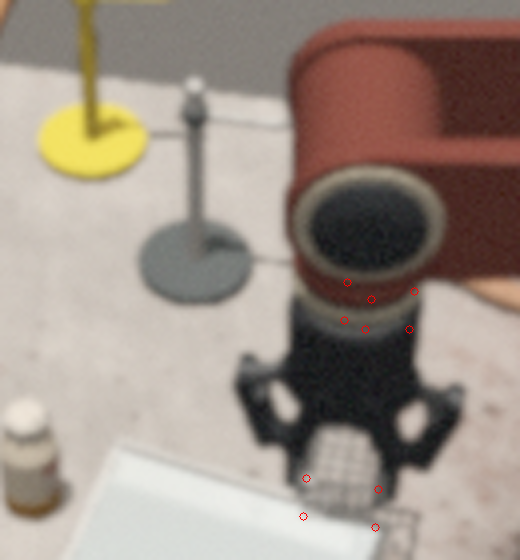

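>>> {"name": "play_rows", "arguments": {"motion": [[[1,0,0,0,0,0,-10],[1,0,0,0,0,0,-20],[1,0,0,0,0,0,-30],[1,0,0,0,0,0,-40],[1,0,0,0,0,0,-50],[1,0,0,0,0,0,-60],[1,0,0,0,0,0,-70],[1,0,0,0,0,0,-70],[1,0,0,0,0,0,-70]]]}}

```text
t: 24.08
tool_pos: [0.4716, 0.1466, 0.2333]
tool_rot: [-0.557, -3.088, 0.001]
contact_force: [-0.6, -0.9, -2.1]
opening: 0.0426
```

Run:
```python
from h import *
from station import ctrl
o=ctrl.get_obs(); print(o["tool_pos"],o["contact_force"],o["wrist_torque"],o["t"])
M=R.from_rotvec(o["tool_rot"]).as_matrix(); B=R.from_matrix(np.c_[M[:,1],M[:,0],-M[:,2]])
for n,(x0,x1,y0,y1,f) in {"side":(190,310,150,260,6),"top":(160,260,120,260,4)}.items():
    im=ctrl.get_image(n)["color"][:,:,::-1]; cv2.imwrite(f"pics/{n}18.png",im)
    c=cv2.resize(im[y0:y1,x0:x1],None,fx=f,fy=f,interpolation=cv2.INTER_CUBIC)
    for dr,col in((0,(0,0,255)),(6,(0,255,0))):
        Q=B*R.from_euler("x",dr,degrees=True)
        X=o["tool_pos"]+B.apply([0,0,.01])+Q.apply(basket_pts()+[0,-.073,.08])
        for u in proj(n,X): cv2.circle(c,(int((u[0]-x0+.5)*f),int((u[1]-y0+.5)*f)),4,col,1)
    cv2.imwrite(f"pics/{n}18z.png",c)
```

```text
[0.4715981  0.14664911 0.23328755] [-0.57321561 -0.93518995 -2.05429884] [0.07458772 0.15602607 0.03435342] 24.075
```

View pics/side18z.png

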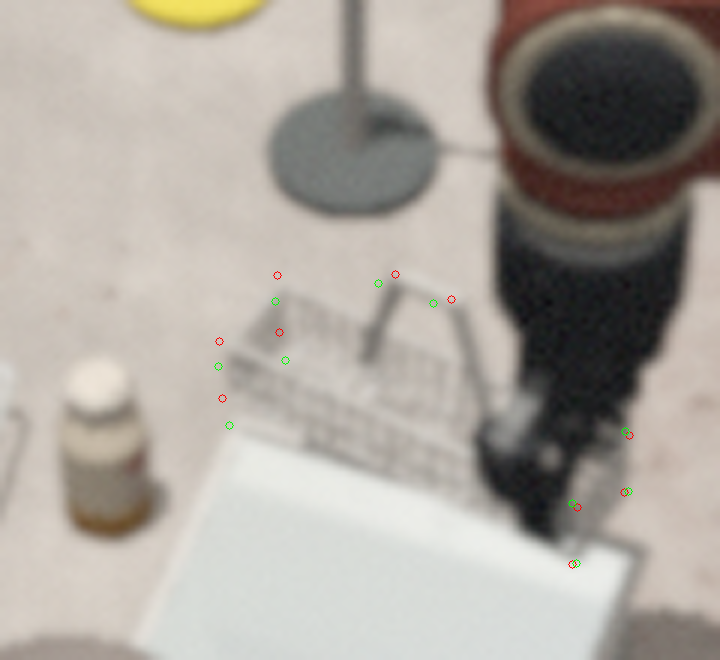

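View pics/top18z.png

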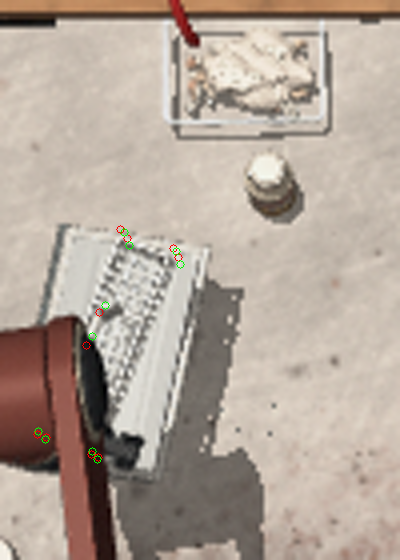

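Run:
```python
from h import *
x0,x1,y0,y1=215,275,190,245
c=cv2.imread("pics/side18.png"); c=cv2.resize(c[y0:y1,x0:x1],None,fx=12,fy=12,interpolation=cv2.INTER_CUBIC)
for i in range(x0,x1,5): cv2.putText(c,str(i),((i-x0)*12,9),0,.35,(0,0,255),1)
for i in range(y0,y1,5): cv2.putText(c,str(i),(0,(i-y0)*12+4),0,.35,(0,0,255),1)
cv2.imwrite("pics/s18y.png",c)
```

```text
(no output)
```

View pics/s18y.png

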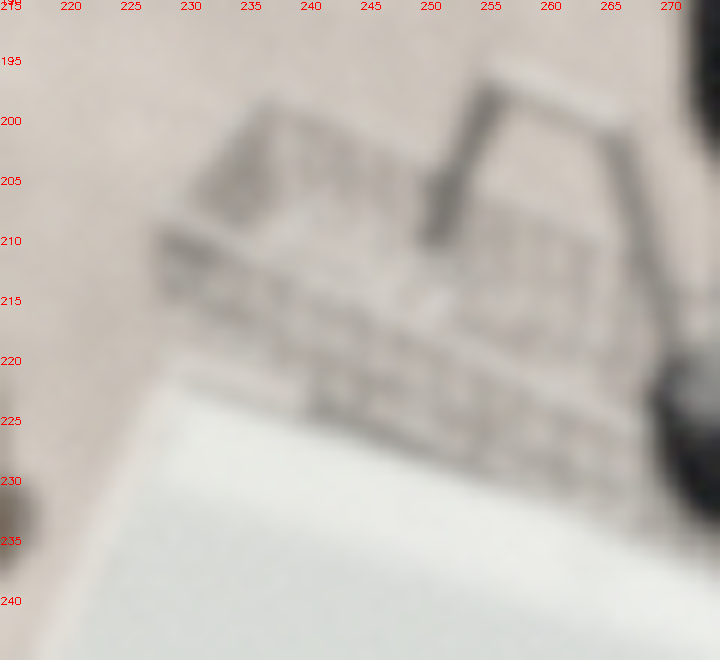

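Run:
```python
from h import *
from station import ctrl
o=ctrl.get_obs()
M=R.from_rotvec(o["tool_rot"]).as_matrix(); B=R.from_matrix(np.c_[M[:,1],M[:,0],-M[:,2]])
P=np.array([[0,-.013,0],[0,.013,0],[0,-.03,-.06],[0,.03,-.06],[.022,-.085,-.06],[-.022,-.085,-.06]])
uv=np.array([[256.2,196.2],[267.1,200],[251.2,210.4],[271.2,218.7],[237.3,197.9],[228.7,209.2]])
for sw in(1,-1):
    Q=P*[sw,1,1]
    def f(p):
        X=o["tool_pos"]+B.apply([p[3],p[1]-.073,p[2]+.09]+R.from_euler("x",p[0],degrees=True).apply(Q))
        return np.r_[(proj("side",X)-uv).ravel(),p[3]/.002]
    r=least_squares(f,np.zeros(4)); print(sw,np.round(r.x,4),np.round(r.fun,1))
print(np.round(o["tool_pos"],4))
```

```text
1 [ 2.8827e+00  1.9000e-03 -1.7000e-03 -1.3000e-03] [  0.1  -0.1  -1.4  -0.1   0.2   0.4   1.1   0.9  -9.2  10.7   8.9 -11.5
  -0.7]
-1 [ 2.8377e+00  2.8000e-03 -1.0000e-04 -2.0000e-04] [ 0.2 -0.1 -1.3 -0.1  0.2  0.4  1.2  0.9  0.3 -0.3 -0.6 -0.7 -0.1]
[0.4716 0.1471 0.2333]
```

Run:
```python
from h import *
from station import ctrl
o=ctrl.get_obs()
for w in((.47,.15,.2333),(.47,-.1,.2),(.47,-.195,.14),(.47,-.195,.113)): print(w,*rel(o,*toolpose(0,w[2],0,tank=[w[0],w[1],0])))
```

```text
(0.47, 0.15, 0.2333) [0.2 0.2 0. ] [-0.2 -0.2 69.7]
(0.47, -0.1, 0.2) [ -8.5 -23.2   3.3] [-0.2 -0.2 69.7]
(0.47, -0.195, 0.14) [-11.8 -32.1   9.3] [-0.2 -0.2 69.7]
(0.47, -0.195, 0.113) [-11.8 -32.1  12. ] [-0.2 -0.2 69.7]
```

>>> {"name": "play_rows", "arguments": {"motion": [[[1,-0.5,-1,0,0,0,9],[1,-1,-3,0,0,0,19],[1,-1.5,-5,0,0,0,29],[1,-2,-7,0,0,0,39],[1,-3,-9,0,0,0,49],[1,-4,-12,1,0,0,59],[1,-5,-15,1.5,-0.2,-0.2,69.7],[1,-7,-19,2.5,-0.2,-0.2,69.7],[1,-8.5,-23.2,3.3,-0.2,-0.2,69.7],[1,-10.2,-27.7,7,-0.2,-0.2,69.7],[1,-11.8,-32.1,10,-0.2,-0.2,69.7],[1,-11.8,-32.1,12,-0.2,-0.2,69.7],[1,-11.8,-32.1,12,-0.2,-0.2,69.7],[1,-11.8,-32.1,12,-0.2,-0.2,69.7]]]}}

```text
t: 25.92
tool_pos: [0.4707, -0.1949, 0.1142]
tool_rot: [2.221, 2.219, 0.001]
contact_force: [0.3, 0.3, -1.7]
opening: 0.0429
```

Run:
```python
from h import *
from station import ctrl
o=ctrl.get_obs(); print(o["tool_pos"],o["t"],o["q"])
for w in((.54,-.195,.113),(.59,-.195,.113)): print(w,*rel(o,*toolpose(0,w[2],0,tank=[w[0],w[1],0])))
```

```text
[ 0.47069674 -0.19485902  0.11418115] 25.925 [-5.38709813e-01 -1.24742412e-01  1.98787383e+00  7.35299367e-05
  1.27628303e+00 -5.38072188e-01]
(0.54, -0.195, 0.113) [-0.   6.9  0.1] [ 0.1  0.1 -0. ]
(0.59, -0.195, 0.113) [-0.  11.9  0.1] [ 0.1  0.1 -0. ]
```

>>> {"name": "play_rows", "arguments": {"motion": [[[1,0,3,0.1,0,0,0],[1,0,5.5,0.1,0,0,0],[1,0,7.5,0.1,0,0,0],[1,0,9.5,0.1,0,0,0],[1,0,11,0.1,0,0,0],[1,0,11.9,0.1,0,0,0],[1,0,11.9,0.1,0,0,0],[1,0,11.9,0.1,0,0,0]]]}}

```text
t: 26.92
tool_pos: [0.5892, -0.1948, 0.1133]
tool_rot: [2.221, 2.22, 0.0]
contact_force: [0.2, -0.3, -2.4]
opening: 0.0427
```

```bash
python3 snap.py 19 side "(200,320,90,220)"; python3 snap.py 19 top "(250,350,140,240)"
```

```text
[-0.439  0.14   1.724 -0.     1.277 -0.438] [ 0.5892 -0.1948  0.1133] [ 0.17 -0.35 -2.41] [ 0.08  0.02 -0.06] 0.0427 26.925
[-0.439  0.139  1.724 -0.     1.277 -0.438] [ 0.5892 -0.1949  0.1133] [ 0.08  0.49 -1.96] [0.13 0.03 0.02] 0.0427 26.975
```

View pics/side19z.png

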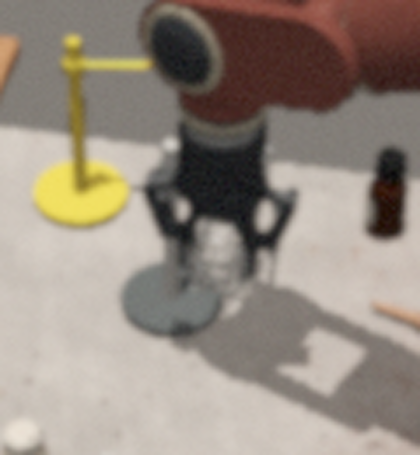

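View pics/top19z.png

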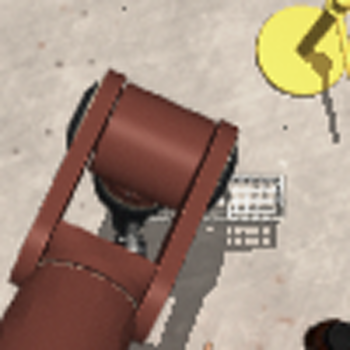

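>>> {"name": "play_rows", "arguments": {"motion": [[[1,0,0,0.8,0,0,0],[1,0,0,1.6,0,0,0],[1,0,0,2.0,0,0,0],[1,0,0,2.0,0,0,0]]]}}

```text
t: 27.52
tool_pos: [0.5887, -0.1948, 0.0924]
tool_rot: [2.222, 2.22, -0.0]
contact_force: [-0.0, -0.1, -1.7]
opening: 0.0428
```

>>> {"name": "play_rows", "arguments": {"motion": [[[1,0,0,0.2,0,0,0],[1,0,0,0.4,0,0,0],[1,0,0,0.4,0,0,0]]]}}

```text
t: 27.9
tool_pos: [0.589, -0.195, 0.089]
tool_rot: [2.222, 2.219, -0.0]
contact_force: [-0.4, -0.4, -0.7]
opening: 0.0427
```

>>> {"name": "play_rows", "arguments": {"motion": [[[1,0,0,0.1,0,0,0],[1,0,0,0.3,0,0,0],[1,0,0,0.3,0,0,0]]]}}

```text
t: 28.28
tool_pos: [0.5896, -0.1957, 0.0878]
tool_rot: [2.221, 2.217, -0.001]
contact_force: [-4.5, 1.0, 8.1]
opening: 0.0426
```

```bash
python3 snap.py 20 side "(200,320,90,220)"
```

```text
[-0.44   0.169  1.737 -0.002  1.233 -0.437] [ 0.5896 -0.1957  0.0878] [-4.46  0.97  8.1 ] [-0.4   0.46 -0.4 ] 0.0426 28.275
```

>>> {"name": "play_rows", "arguments": {"motion": [[[1,0,0,-0.2,0,0,0],[1,0,0,-0.2,0,0,0],[-0.05,0,0,-0.2,0,0,0],[-0.1,0,0,-0.2,0,0,0],[-0.2,0,0,-0.2,0,0,0],[-0.3,0,0,-0.2,0,0,0],[-0.5,0,0,-0.2,0,0,0],[-0.7,0,0,-0.2,0,0,0],[-0.7,0,0,-0.2,0,0,0],[-0.7,0,0,-0.2,0,0,0]]]}}

```text
t: 29.58
tool_pos: [0.5896, -0.1957, 0.0899]
tool_rot: [2.221, 2.217, -0.001]
contact_force: [0.7, -0.5, 1.0]
opening: 0.0722
```

```bash
python3 snap.py 21 side "(200,320,90,220)"; python3 snap.py 21 top "(250,350,140,240)"
```

```text
[-0.44   0.166  1.736 -0.002  1.236 -0.437] [ 0.5896 -0.1957  0.0899] [ 0.66 -0.54  1.  ] [-0.01  0.05  0.09] 0.0722 29.575
[-0.44   0.166  1.736 -0.002  1.236 -0.437] [ 0.5895 -0.1957  0.0899] [-0.12  0.63  0.69] [-0.04  0.03  0.01] 0.0725 29.625
```

View pics/side21z.png

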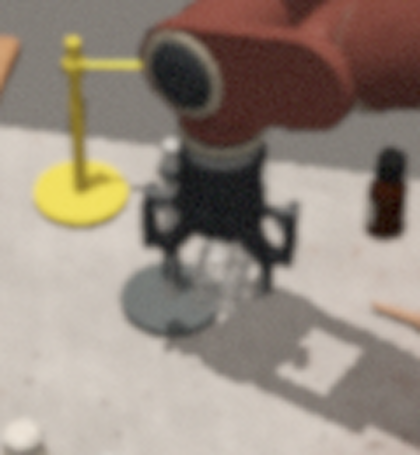

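View pics/top21z.png

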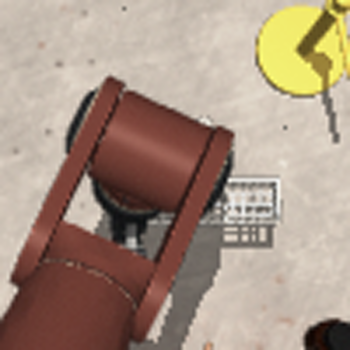

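>>> {"name": "play_rows", "arguments": {"motion": [[[-0.8,0,0,-0.7,0,0,0],[-0.9,0,0,-1.5,0,0,0],[-0.9,0,0,-2.5,0,0,0],[-0.9,0.2,0,-4,0,0,0],[-0.9,0.5,0,-6,0,0,0],[-0.9,1,0,-9,0,0,0],[-0.9,3,-2,-13,0,0,0],[-0.9,8,-5,-16,0,0,0],[-0.9,13,-9,-18,0,0,0],[-0.9,18,-13,-18,0,0,0],[-0.9,21,-16,-18,0,0,0],[-0.9,21,-16,-18,0,0,0],[-0.9,21,-16,-18,0,0,0]]]}}

```text
t: 31.3
tool_pos: [0.4298, 0.015, 0.2702]
tool_rot: [2.219, 2.216, 0.001]
contact_force: [0.6, -0.6, -0.3]
opening: 0.081
```

```bash
python3 snap.py 22 side "(200,330,110,260)"; python3 snap.py 22 top "(270,370,140,270)"
```

```text
[-0.137 -0.464  1.992 -0.003  1.609 -0.136] [0.4298 0.015  0.2702] [ 0.64 -0.64 -0.29] [-0.02 -0.07  0.02] 0.081 31.3
[-0.138 -0.463  1.992 -0.003  1.609 -0.136] [0.43   0.0146 0.2698] [ 0.04 -0.86  0.51] [-0.06  0.    0.03] 0.0809 31.35
```

View pics/side22z.png

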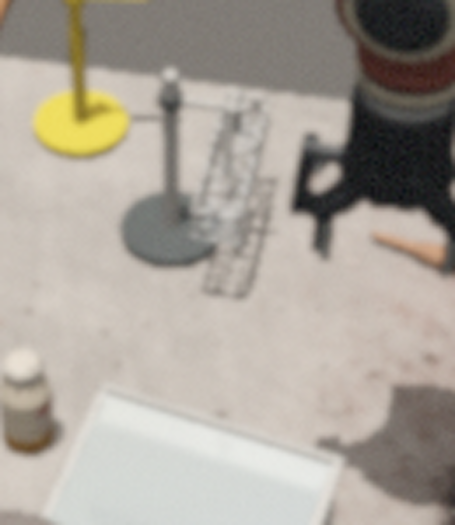

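View pics/top22z.png

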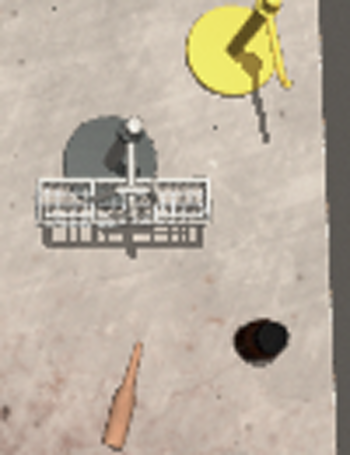

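Both views show the basket hanging on the grey stand's hook and the flap shut. I'll wait a moment and check that it has settled before handing in.

>>> {"name": "play_rows", "arguments": {"motion": [[[-0.9,0,0,0,0,0,0],[-0.9,0,0,0,0,0,0],[-0.9,0,0,0,0,0,0],[-0.9,0,0,0,0,0,0],[-0.9,0,0,0,0,0,0],[-0.9,0,0,0,0,0,0],[-0.9,0,0,0,0,0,0],[-0.9,0,0,0,0,0,0],[-0.9,0,0,0,0,0,0],[-0.9,0,0,0,0,0,0],[-0.9,0,0,0,0,0,0],[-0.9,0,0,0,0,0,0],[-0.9,0,0,0,0,0,0],[-0.9,0,0,0,0,0,0],[-0.9,0,0,0,0,0,0],[-0.9,0,0,0,0,0,0]]]}}

```text
t: 33.4
tool_pos: [0.4301, 0.0144, 0.2695]
tool_rot: [2.222, 2.216, -0.0]
contact_force: [-0.4, 0.1, -0.3]
opening: 0.0812
```

```bash
python3 snap.py 23 side "(200,330,110,260)"; python3 snap.py 23 top "(270,370,140,270)"
python3 - <<'E'
import cv2,numpy as np
for n in("side","top"):
    a=cv2.imread(f"pics/{n}22z.png").astype(int);b=cv2.imread(f"pics/{n}23z.png").astype(int); print(n,abs(a-b).mean(),abs(a-b).max())
    a=cv2.imread(f"pics/{n}0.png").astype(int);b=cv2.imread(f"pics/{n}23.png").astype(int); d=cv2.GaussianBlur(abs(a-b).max(2).astype(np.uint8),(0,0),1)
    boxes={"side":{"flux":(195,220,205,242),"brown":(302,320,130,160),"clamp":(304,340,175,192),"tab":(300,322,318,338),"flap":(232,300,222,290)},"top":{"flux":(218,235,155,178),"brown":(334,355,228,246),"clamp":(298,312,235,270),"tab":(150,166,252,268),"flap":(160,215,173,243)}}[n]
    for k,(x0,x1,y0,y1) in boxes.items(): print(n,k,d[y0:y1,x0:x1].max(),round(d[y0:y1,x0:x1].mean(),1))
E
```

```text
[-0.138 -0.462  1.992 -0.002  1.609 -0.136] [0.4301 0.0144 0.2695] [-0.39  0.11 -0.32] [-0.02 -0.02  0.05] 0.0812 33.4
[-0.138 -0.462  1.992 -0.002  1.609 -0.136] [0.4301 0.0144 0.2695] [-0.14  0.13 -0.13] [-0.02  0.01  0.01] 0.081 33.45
side 1.4214770626199198 27
side flux 13 11.6
side brown 166 73.9
side clamp 155 26.2
side tab 13 12.0
side flap 58 11.8
top 0.8014965986394558 50
top flux 9 7.1
top brown 9 6.2
top clamp 9 7.8
top tab 9 7.2
top flap 170 27.0
```

View pics/side23.png

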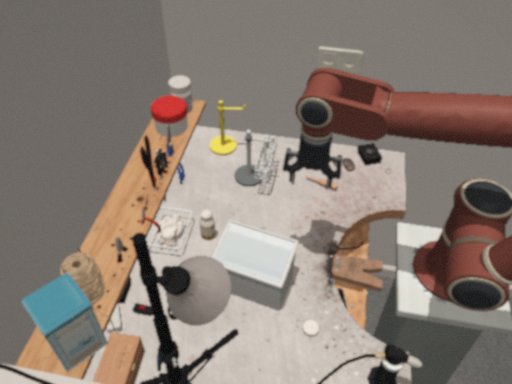

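```bash
python3 -c "
from station import ctrl
print(ctrl.finish_job())"
```

```text
the job is handed in; nothing more can be done
None
```

The basket is hanging by its handle on the grey drip stand's hook, the tank's flap is shut, and I handed the job in at about 33.5 s.

- **Lifting out:** I raised the flap lip with the closed fingers and held it open with the back of the hand. I then took the basket by its handle and lifted it straight out, and the flap fell shut behind it.
- **On the bench:** I stood the basket upright clear of the tank and let go.
- **Hanging:** I took it again by the end of its body and lowered it onto the hook. The bar met the hook at the expected height. I then released it and backed the hand away.

**Last checks:**
- **At rest:** pictures about 2 s apart show the basket hanging without moving. The robot is touching nothing, with forces near zero.
- **Bystanders:** the top view shows both bottles, the clamp handle and the tablet unchanged from the start. In the side view the arm hid the brown bottle and the clamp handle, so those two rest on the top view alone.
- **Flap:** I judged it shut by eye in the side view. Comparing pictures with the start didn't settle it, because the flap areas differed in both views, most in the top view, probably from the arm and its shadow.
- **Oddities:** the gripper read about 5 mm on the 8 mm handle, but the grip held. The basket also drooped about 3° in the hand before hanging.

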